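Lock two printing blocks into the jig with a slotted cam screw

ROBOT

A 7-joint arm with a two-finger parallel gripper is mounted at the origin on a cart in front of the work surface, level with it; the furniture and walls round the work are solid. World frame = base frame: x ahead of the robot, y to its left, z up, the work surface at z = 0. Lengths are in m, angles in rad, forces in N, time in s.
With the tool pointing down it reaches from about 0.375 to 0.925 m from the base axis. Payload 3.1 kg.
Tool frame: the origin (TCP) lies between the finger pads; the fingertips stand 19 mm ahead of it and the grasp point (between the pads) is the TCP; z points along the fingers, y is the direction in which the jaws open and shut (so a half turn about z gives the same grasp; the last joint's range is limited). The gripper opens to 85 mm and grips with 20 to 120 N. Pads are 22 mm wide; open, the fingers measure 114 mm over their backs; the gripper's body (76 mm by 85 mm) begins 54 mm behind the grasp point. The pads swing forward as they close: fully open they stand 13 mm farther back than shut.
Start: joints at [-1.209, 0.383, 0.044, 1.598, -0.018, 1.161, -0.05], TCP at [0.288, 0.583, 0.25] pointing down, gripper open.
Joint ranges: [-2.61, 2.61], [-0.41, 2.15], [-1.48, 1.57], [0, 2.5], [-1.57, 4.71], [0.05, 1.97], [-2.85, 2.85]. Speed limits (rad/s): [2.79, 2.79, 3.14, 3.14, 3.14, 3.14, 3.14].

INTERFACE

Orientations are given as a unit quaternion [x, y, z, w].
In Python, from bench import move_ptp, movel, move_j, move_gripper, pause, inverse_kinematics, read_camera, camera_params, MotionError, sign_off, look_for, tip_of, read_time_s, read_qpos, read_joint_vel, read_effort, read_eef_pos, read_tcp_rot, read_ft_force, read_ft_torque, read_finger_gap gives the robot as it stands. Calls block until the motion is done:
- move_ptp(position, orientation): joint-space move of the TCP to a pose.
- movel(position, orientation=None, speed=0.15): straight line of the TCP; orientation=None keeps the orientation; speed is the mean speed in m/s.
- move_j(angles): joint-space move.
- move_gripper(opening, effort=None): finger opening in m; effort is the grip in N (None keeps the last); returns when the fingers have stopped.
- pause(seconds).
- inverse_kinematics(position, orientation): joint angles nearest the present ones, or None.
- read_camera(name): name is "scene" or "top" or "wrist"; returns the picture (420x560x3 uint8, red, green, blue); there is no depth.
- camera_params(name): a dict with "K" (3x3 intrinsics, pixels), "camera_from_world" (4x4, takes a point from world to camera coordinates). Camera axes: x right, y down, z forward; pixel columns grow to the right and rows downward; lengths in m; the calibration is good to about 2 mm. A picture is of the moment at which its call begins: read the wrist's pose just before it. camera_params takes no time and is no camera call; for the wrist camera it gives the pose at the moment of the call.
A pose or a line that the arm cannot do raises MotionError and nothing moves.
- sign_off(): hands the job in, once; it reports no verdict.
Trained networks look in the newest picture that a camera, given by its name, has taken for a name from the list of things; names that differ only in an ending like _2 or _b are one class to them, and where a whole thing is asked for, a point or a joint stands for the part that bears it (a point fixed in the world has none). Each returns a list of dicts, best first, with "confidence" (0 to 1); they miss things now and then, are a little off and sometimes report something else, mostly with a low value. They report only what shows in the picture. A call takes as long as a camera call.
- look_for(camera, name): "at" ([column, row] in pixels, amid what is visible of it).
- tip_of(camera, name): "at" ([column, row] in pixels: a listed point, or the origin of a listed thing).
Readings, each from a call of its own:
- read_time_s(): time.
- read_qpos(): joint angles.
- read_joint_vel(): joint speeds.
- read_effort(): joint torques, N m.
- read_eef_pos(): TCP position.
- read_tcp_rot(): TCP orientation.
- read_ft_force(): force on the tool from outside, world axes, zero at the start.
- read_ft_torque(): the same for the moment, N m.
- read_finger_gap(): finger opening in m.
Only numpy, scipy, OpenCV 4.12 (cv2) and the standard library are available. Lean on these libraries where they do the work, as an engineer would, in place of code of your own. Each camera call takes 0.05 s, during which the arm holds its last target.

TASK

Lay the blue-faced block and then the red-faced block, both face up, on the jig's bed: push the blue one fully home into the corner of the two fences, then the red one tight against it and the back fence, beside the clamp jaw. Take the flat driver from its stand, seat its blade in the slot of the brass lock screw and turn it clockwise in one go to its stop, without letting the blade leave the slot, so that the jaw clamps the blocks. Put the driver back upright in its stand, down on its collar; do not touch the screw with the fingers and leave the other things on the table alone.

Things in the scene. Friction and masses are not known exactly. Their poses are not given: they have to be found in the camera images.
- jig: fixed lock-up jig on the table: plywood bed 120 (its x) x 190 (its y) mm, 6 mm thick. Origin: centre of the bed's underside, on the table. An aluminium back fence lies along its +x edge (y from -30 to +95 mm) and a left fence along its +y edge (x from -30 to +60 mm), both 12 mm thick, tops 18 mm above the table; the -x side is open. Grey cam housing (48 x 44 mm, top 26 mm high) at x = +18, y = -68 mm
- leaf_home (a point): where the blue block's origin belongs: on the bed, 6 mm above the table, in the fence corner (jig x = +18, y = +60 mm); the block's 60 mm side along the jig's x. The axes are the jig's
- dot_home (a point): where the red block's origin belongs: on the bed, beside the blue block and against the back fence (jig x = +18, y = +14 mm); the block's 60 mm side along the jig's x
- jaw_face (a point): middle of the steel clamp jaw's face, which looks to the jig's +y; jaw 50 mm along x, 12 mm thick, top 26 mm above the table. It rides with the jaw: fully drawn back it lies at y = -22.7 mm of the jig, nearly 14 mm clear of the red block at home
- corner (a point): inner corner of the two fences' faces, at the bed's surface (jig frame x = +48, y = +83, z = +6 mm)
- slot (a point): brass slotted screw, axis vertical, in the cam housing at x = +18, y = -68 mm of the jig. Head 24 mm across, top 34.5 mm above the table; the slot runs right across it along this point's x axis, 4 mm wide, 7 mm deep, its mouth chamfered 1 mm. This point: on the axis at the slot's floor, 27.5 mm above the table. It turns with the screw; at joint value 0 its x axis is the jig's x axis
- lock_screw (a joint): turn of the screw, rad: 0 = jaw fully back, grows clockwise seen from above, stop at 1.4 (about 80 degrees), where the jaw has come 14 mm forward and clamps the blocks. Friction about 0.12 N m; it stays where it is left. The blade has about 0.13 rad of play in the slot before it drives, so the driver must turn that much further
- leaf_block: printing block, blue face with a white leaf pattern on top, pale wood below: 60 (x) x 46 (y) x 45 (z) mm, about 0.14 kg. Origin: centre of its underside. It starts on the patterned mat, 2 mm above the table
- dot_block: printing block, red face with six white dots on top, pale wood below: 60 (x) x 46 (y) x 45 (z) mm, about 0.14 kg. Origin: centre of its underside. It starts on the patterned mat, 2 mm above the table
- driver: loose flat screwdriver, 137 mm long, about 0.12 kg. Origin: centre of the blade's tip; z points up along the shank to the handle. Blade 14 mm wide (along its x) and 2.5 mm thick (along its y), 14 mm long; shank 8 mm; black collar 30 mm across with its underside 58 mm above the tip; orange square handle 24 x 24 mm, sides along x and y, from 64 to 132 mm above the tip
- driver_grip (a point): point on the driver's axis in its handle, 100 mm above the blade's tip
- stand: fixed dark wooden stand 64 x 64 x 64 mm. Origin: centre of its underside. One vertical hole through its centre, 21 mm wide with a 3 mm chamfer; the driver stands in it with its collar on the top face and its tip 6 mm above the table
- pin_tin: bystander: flat round grey tin of pins, 88 mm across, 26 mm high; origin at the centre of its underside
- ink_pot_1: bystander: red ink pot with a black lid, 44 mm across, 51 mm high; origin at the centre of its underside
- tape_1: bystander: roll of pale yellow tape lying flat, 104 mm across, 25 mm high; origin at the centre of its underside
- lino_cutter: bystander: small cutter with a wooden handle, 91 mm long (its y), lying on the table
- eyelet_press: fixed green hand press to the left of the jig, not used: an obstacle. Origin at the centre of its underside; base about 60 x 130 mm, post 200 mm high, and its lever reaches out towards the robot to a dark red ball about 290 mm above the table, about 105 mm in front of the origin

How it is judged:
By the outcome, as a careful person would: the job done as asked, in the order asked, and still so for the second after the job is handed in, with the robot touching nothing.
It also fails if it takes over 72 s, if anything falls off the work surface, if the arm or the gripper's body presses on something with over 40 N, if the wrist force passes 120 N, or if a joint passes its speed limit or range.

## Working session

There is one attempt and no reset: what is moved stays moved. The work goes in short steps, each a Python script; the robot and the scene stay as the last script left them, time stands still between calls to the robot, and variables do not carry over. Pictures are saved under pics/ and viewed, and the job is handed in when it is done.

```bash
ls; mkdir -p pics; cat > h.py <<'E'
from bench import *
import numpy as np, cv2
def snap(n,f,crop=None,s=1):
    im=read_camera(n); p=camera_params(n)
    o=im if crop is None else im[crop[1]:crop[3],crop[0]:crop[2]]
    o=cv2.resize(o,None,fx=s,fy=s,interpolation=cv2.INTER_CUBIC)
    cv2.imwrite('pics/'+f,cv2.cvtColor(o,cv2.COLOR_RGB2BGR)); return im,p
def pix2w(p,uv,z):
    K=np.array(p['K']);T=np.array(p['camera_from_world']);R=T[:3,:3];t=T[:3,3]
    c=-R.T@t; d=R.T@np.linalg.solve(K,[uv[0],uv[1],1.0]); s=(z-c[2])/d[2]; return c+s*d
def w2pix(p,X):
    K=np.array(p['K']);T=np.array(p['camera_from_world']); q=K@(T[:3,:3]@np.array(X)+T[:3,3]); return q[:2]/q[2]
def down(yaw):
    # tool z down; tool y axis at angle yaw from world... x axis at angle yaw
    from scipy.spatial.transform import Rotation as R
    return (R.from_euler('z',yaw)*R.from_euler('x',np.pi)).as_quat()
E
python3 - <<'E'
from h import *
print(read_time_s(),read_eef_pos(),read_tcp_rot(),read_ft_force())
for n in ['scene','top','wrist']:
    im,p=snap(n,n+'0.png',s=1.4); T=np.array(p['camera_from_world']);print(n,p['K'],-T[:3,:3].T@T[:3,3],T[:3,:3].round(2).tolist())
print(read_time_s())
E
```

```text
pics
0.0 [0.2880499  0.58167321 0.24885997] [ 2.27838436e-01  9.73698030e-01 -1.31995237e-03 -2.24394232e-04] [ 0.06502697 -0.13416275  0.62456928]
scene [[430.77684737   0.         278.42184457]
 [  0.         430.77684737 210.49522444]
 [  0.           0.           1.        ]] [-0.04311849 -0.88911184  0.73909524] [[0.83, -0.55, 0.0], [-0.32, -0.48, -0.82], [0.46, 0.68, -0.57]]
top [[434.03013747   0.         277.94644895]
 [  0.         434.03013747 213.30991271]
 [  0.           0.           1.        ]] [ 0.34874608 -0.08562124  1.05264885] [[0.01, -1.0, 0.01], [-0.99, -0.01, -0.17], [0.17, -0.01, -0.99]]
wrist [[297.06207943   0.         277.01665425]
 [  0.         297.06207943 212.02424444]
 [  0.           0.           1.        ]] [0.21383626 0.61983289 0.37223147] [[0.44, 0.9, -0.0], [0.85, -0.42, 0.33], [0.29, -0.15, -0.95]]
0.15
```

View pics/scene0.png

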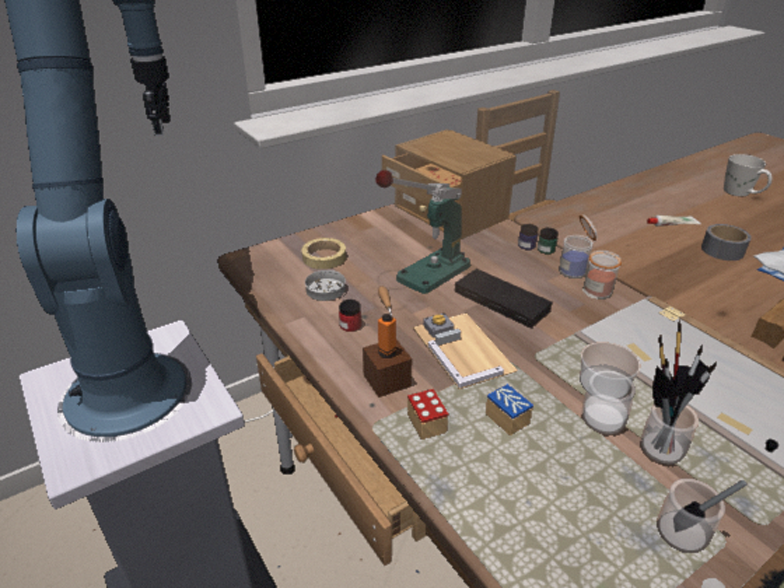

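View pics/top0.png

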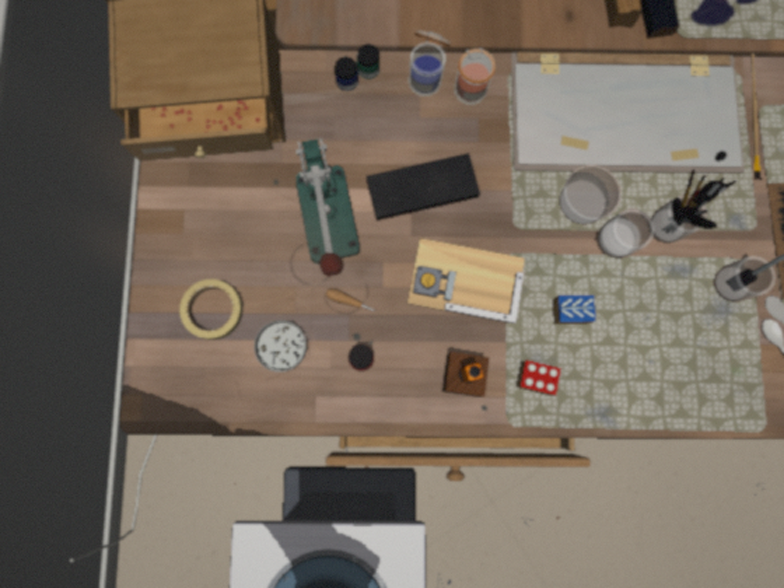

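```bash
python3 - <<'E'
from h import *
for n in ['top','scene']:
    read_camera(n);p=camera_params(n)
    for o,z in [('jig',0),('leaf_home',.006),('dot_home',.006),('corner',.006),('jaw_face',None),('slot',.0275),('leaf_block',.002),('dot_block',.002),('driver',.006),('driver_grip',.106),('stand',0),('pin_tin',0),('ink_pot_1',0),('tape_1',0),('eyelet_press',0),('lino_cutter',0)]:
        r=tip_of(n,o); print(n,o,[(np.round(d['at'],1).tolist(),round(d['confidence'],2),None if z is None else pix2w(p,d['at'],z).round(4).tolist()) for d in r[:2]])
print(read_time_s())
E
```

```text
top jig [([332.8, 198.2], 0.95, [0.5654, -0.2312, 0.0])]
top leaf_home [([359.7, 211.6], 0.76, [0.5313, -0.296, 0.006])]
top dot_home [([336.7, 207.4], 0.98, [0.5412, -0.2397, 0.006]), ([304.4, 197.8], 0.62, [0.5644, -0.1604, 0.006])]
top corner [([362.5, 223.4], 0.74, [0.5021, -0.3022, 0.006])]
top jaw_face [([319.6, 205.3], 0.68, None), ([335.4, 266.9], 0.31, None)]
top slot [([248.2, 215.0], 0.37, [0.5166, -0.0242, 0.0275])]
top leaf_block [([408.2, 223.7], 0.85, [0.503, -0.4153, 0.002])]
top dot_block [([384.1, 271.8], 0.89, [0.3855, -0.3522, 0.002])]
top driver [([329.9, 268.0], 0.66, [0.3933, -0.2212, 0.006])]
top driver_grip [([335.6, 268.5], 0.6, [0.3881, -0.2206, 0.106]), ([360.2, 212.7], 0.44, [0.5114, -0.2769, 0.106])]
top stand [([329.4, 268.4], 0.77, [0.3926, -0.2208, 0.0])]
top pin_tin [([248.0, 213.4], 0.44, [0.5251, -0.022, 0.0])]
top ink_pot_1 [([257.6, 255.3], 0.77, [0.4225, -0.0472, 0.0])]
top tape_1 [([152.8, 219.3], 0.7, [0.5081, 0.2104, 0.0]), ([332.4, 267.5], 0.7, [0.3948, -0.228, 0.0])]
top eyelet_press [([248.8, 215.4], 0.27, [0.5201, -0.0241, 0.0]), ([254.7,
[... 566 characters left out ...]
0.4126, 0.002]), ([273.0, 271.5], 0.41, [0.3861, -0.2222, 0.002])]
scene dot_block [([307.0, 301.8], 0.98, [0.3959, -0.3502, 0.002])]
scene driver []
scene driver_grip [([277.9, 239.1], 0.76, [0.3955, -0.23, 0.106])]
scene stand [([276.0, 272.2], 0.92, [0.3921, -0.2267, 0.0]), ([233.0, 209.8], 0.25, [0.4344, 0.0724, 0.0])]
scene pin_tin [([232.8, 206.6], 0.95, [0.4421, 0.0878, 0.0])]
scene ink_pot_1 [([250.4, 234.2], 0.69, [0.4173, -0.0592, 0.0])]
scene tape_1 [([229.0, 184.4], 0.9, [0.4941, 0.2086, 0.0]), ([277.6, 241.5], 0.49, [0.4625, -0.1279, 0.0])]
scene eyelet_press [([328.6, 272.2], 0.43, [0.5013, -0.2992, -0.0])]
scene lino_cutter [([274.6, 217.0], 0.53, [0.5184, -0.0278, 0.0])]
1.85
```

```bash
python3 - <<'E'
from h import *
for nm,P in [('via',(0.40,-0.15,0.42)),('view',(0.47,-0.28,0.28)),('home',(0.53,-0.29,.05)),('screw',(.55,-.155,.15)),('drv',(.39,-.225,.11))]:
  for yaw in [-171,-120,-98.5,-60,-8.5,0,45,81.5,90,130,171.5,180]:
    q=inverse_kinematics(P,down(np.radians(yaw))); print(nm,yaw,None if q is None else np.round(q,2).tolist())
E
```

```text
via -171 [-0.78, -0.35, 0.82, 1.88, 0.26, 1.51, 1.72]
via -120 [-0.4, -0.23, 0.56, 1.87, 0.12, 1.47, 2.75]
via -98.5 [1.28, -0.19, -0.86, 1.82, -0.14, 1.45, -2.85]
via -60 [0.98, -0.16, -0.62, 1.82, -0.09, 1.45, -2.24]
via -8.5 [-0.72, -0.32, 0.78, 1.88, 0.23, 1.5, -1.7]
via 0 [-0.79, -0.36, 0.83, 1.88, 0.26, 1.51, -1.58]
via 45 [-0.69, -0.32, 0.77, 1.88, 0.22, 1.49, -0.75]
via 81.5 [-0.72, -0.33, 0.78, 1.88, 0.23, 1.5, -0.13]
via 90 [-0.72, -0.33, 0.79, 1.88, 0.23, 1.5, 0.02]
via 130 [-0.74, -0.33, 0.8, 1.88, 0.24, 1.5, 0.71]
via 171.5 [-0.77, -0.35, 0.82, 1.88, 0.25, 1.51, 1.42]
via 180 [-0.78, -0.35, 0.82, 1.88, 0.25, 1.51, 1.57]
view -171 [-0.52, 0.3, 1.17, 1.85, -0.3, 1.19, 2.47]
view -120 [-0.63, 0.47, 1.4, 1.85, -0.49, 1.24, -2.75]
view -98.5 [-0.63, 0.47, 1.4, 1.85, -0.49, 1.24, -2.37]
view -60 [-0.63, 0.47, 1.4, 1.85, -0.49, 1.24, -1.7]
view -8.5 [-0.35, 0.22, 0.93, 1.85, -0.19, 1.17, -1.07]
view 0 [-0.65, 0.58, 1.5, 1.85, -0.6, 1.29, -0.55]
view 45 [-0.35, 0.22, 0.93, 1.85, -0.19, 1.17, -0.14]
view 81.5 [-0.35, 0.22, 0.93, 1.85, -0.19, 1.17, 0.5]
view 90 [-0.35, 0.22, 0.93,
[... 1433 characters left out ...]
, 1.95]
screw 180 [-0.43, 0.44, 0.77, 1.9, -0.37, 0.95, 2.09]
drv -171 [-0.53, 0.37, 1.1, 2.21, -0.46, 0.81, 2.6]
drv -120 [-0.69, 0.66, 1.39, 2.22, -0.82, 0.97, -2.47]
drv -98.5 [-0.69, 0.66, 1.39, 2.22, -0.82, 0.97, -2.1]
drv -60 [-0.69, 0.66, 1.39, 2.22, -0.82, 0.97, -1.43]
drv -8.5 [-0.46, 0.33, 1.01, 2.21, -0.39, 0.79, -0.91]
drv 0 [-0.43, 0.31, 0.96, 2.21, -0.36, 0.78, -0.79]
drv 45 [-0.44, 0.32, 0.98, 2.21, -0.38, 0.79, 0.0]
drv 81.5 [-0.44, 0.32, 0.98, 2.21, -0.37, 0.79, 0.64]
drv 90 [-0.44, 0.31, 0.98, 2.21, -0.37, 0.79, 0.79]
drv 130 [-0.42, 0.31, 0.96, 2.21, -0.36, 0.78, 1.47]
drv 171.5 [-0.49, 0.34, 1.04, 2.21, -0.42, 0.8, 2.25]
drv 180 [-0.53, 0.37, 1.1, 2.21, -0.47, 0.81, 2.45]
```

```bash
python3 - <<'E'
from h import *
q=down(np.radians(81.5))
move_ptp((0.40,-0.15,0.42),q)
print(read_time_s(), read_eef_pos())
move_ptp((0.48,-0.27,0.25),q)
print(read_time_s(), read_eef_pos())
snap('wrist','w1.png',s=1.4)
p=camera_params('wrist')
for o,z in [('jig',0),('leaf_home',.006),('dot_home',.006),('corner',.006),('jaw_face',.02),('slot',.0275),('leaf_block',.002),('dot_block',.002),('driver_grip',.106),('stand',0)]:
  r=tip_of('wrist',o); print(o,[(np.round(d['at'],1).tolist(),round(d['confidence'],2),None if z is None else pix2w(p,d['at'],z).round(4).tolist()) for d in r[:2]])
print(read_time_s())
E
```

```text
4.5333 [ 0.40046827 -0.14882811  0.4199951 ]
5.5083 [ 0.48043211 -0.26910317  0.24977851]
jig [([339.8, 140.1], 0.95, [0.5648, -0.231, 0.0])]
leaf_home [([319.1, 185.8], 0.77, [0.5333, -0.2829, 0.006]), ([223.8, 242.0], 0.33, [0.3978, -0.3419, 0.006])]
dot_home [([324.6, 150.3], 0.95, [0.5444, -0.2397, 0.006]), ([293.0, 204.9], 0.74, [0.4973, -0.3033, 0.006])]
corner [([292.5, 203.2], 0.94, [0.4969, -0.3009, 0.006])]
jaw_face [([328.3, 121.7], 0.94, [0.5496, -0.2062, 0.02])]
slot [([332.9, 79.6], 0.64, [0.5572, -0.1635, 0.0275]), ([220.7, 244.2], 0.35, [0.3989, -0.3352, 0.0275])]
leaf_block [([311.2, 277.3], 0.95, [0.5091, -0.4159, 0.002]), ([206.9, 152.1], 0.55, [0.4008, -0.2213, 0.002])]
dot_block [([227.1, 240.9], 0.89, [0.4016, -0.3427, 0.002])]
driver_grip [([177.6, 175.2], 0.9, [0.3958, -0.2278, 0.106])]
stand [([203.4, 150.5], 0.7, [0.3964, -0.2189, 0.0])]
6.0583
```

View pics/w1.png

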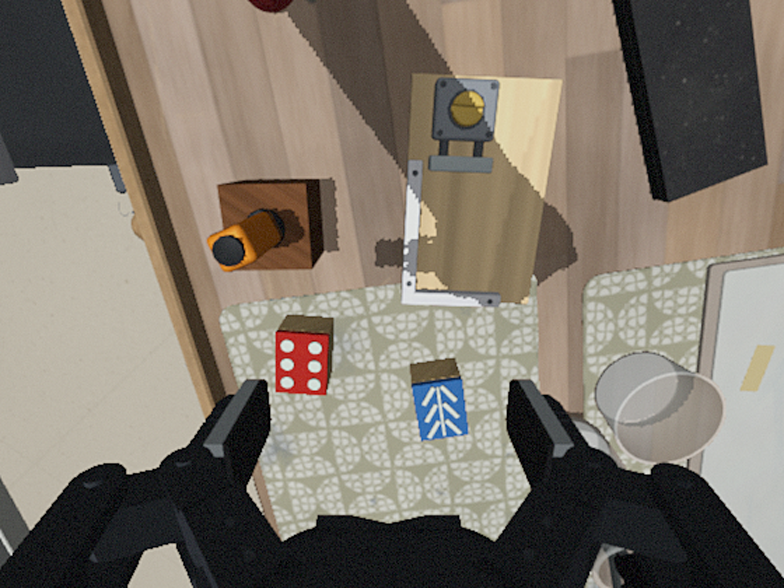

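```bash
cat >> h.py <<'E'
def facefit(im,p,col,z):
    hsv=cv2.cvtColor(im,cv2.COLOR_RGB2HSV)
    if col=='blue': m=cv2.inRange(hsv,(100,120,60),(125,255,255))
    else: m=cv2.inRange(hsv,(0,150,80),(8,255,255))|cv2.inRange(hsv,(172,150,80),(180,255,255))
    m=cv2.morphologyEx(m,cv2.MORPH_CLOSE,np.ones((5,5)))
    n,l,st,c=cv2.connectedComponentsWithStats(m)
    out=[]
    for i in range(1,n):
        if st[i,4]<150: continue
        cs,_=cv2.findContours((l==i).astype(np.uint8),cv2.RETR_EXTERNAL,cv2.CHAIN_APPROX_NONE)
        pts=np.array([pix2w(p,q[0],z)[:2] for q in max(cs,key=len)])
        (cx,cy),(w,h),a=cv2.minAreaRect((pts*1000).astype(np.float32))
        if w<h: w,h,a=h,w,a+90
        out.append((cx,cy,w,h,a,st[i].tolist()))
    return out
E
python3 - <<'E'
from h import *
p=camera_params('wrist'); im=read_camera('wrist')
for c in ['blue','red']: print(c,facefit(im,p,c,.047))
it=read_camera('top');pt=camera_params('top')
for c in ['blue','red']: print(c,facefit(it,pt,c,.047))
o=im[45:225,270:410]; o=cv2.resize(o,None,fx=3.3,fy=3.3,interpolation=cv2.INTER_CUBIC)
o=cv2.cvtColor(o,cv2.COLOR_RGB2BGR); cv2.imwrite('pics/w1c.png',o)
E
```

```text
blue [(508.1890563964844, -410.4541320800781, 61.090824127197266, 44.236114501953125, 91.22574079036713, [294, 269, 41, 45, 1420])]
red [(392.99951171875, -346.0186767578125, 60.65114212036133, 44.874794006347656, 76.59786987304688, [197, 236, 38, 46, 1178])]
blue []
red [(389.7310485839844, -343.4573059082031, 60.542694091796875, 44.520389556884766, 77.47132873535156, [371, 258, 29, 24, 348])]
```

View pics/w1c.png

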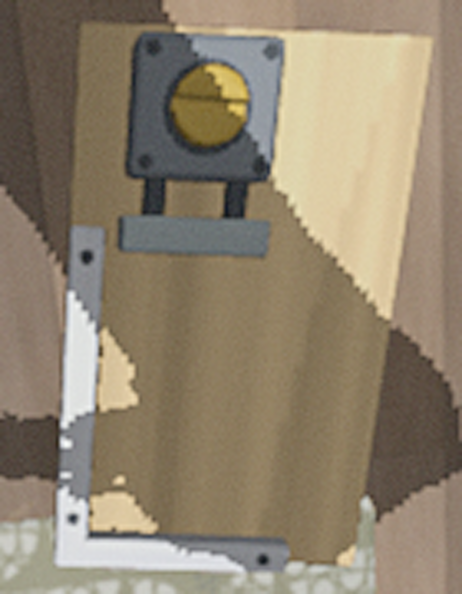

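```bash
cat > fit.py <<'E'
from h import *
from scipy.optimize import least_squares
def J(v,X):
    c,s=np.cos(v[2]),np.sin(v[2]); X=np.atleast_2d(X)/1000.
    return np.c_[v[0]+c*X[:,0]-s*X[:,1], v[1]+s*X[:,0]+c*X[:,1], X[:,2]]
def fitjig(obs,v0=(.5648,-.231,np.radians(171.5))):
    # obs list of (p, uv Nx2, X Nx3)
    f=lambda v: np.concatenate([np.array([w2pix(p,x) for x in J(v,X)]).ravel()-np.ravel(uv) for p,uv,X in obs])
    r=least_squares(f,v0,x_scale=[.01,.01,.01],loss='soft_l1'); return r.x, f(r.x).reshape(-1,2)
E
cat > f1.py <<'E'
from fit import *
p=camera_params('wrist')
C=[((433,36),(-60,-95,6)),((79,22),(60,-95,6)),((55,565),(60,95,18)),((73,226),(60,-30,18)),((103,228),(48,-30,18)),((280,570),(-30,95,18)),((289,541),(-30,83,18)),((88,536),(48,83,18)),((119,249),(43,-22.7,26)),((266,256),(-7,-22.7,26)),((209,104),(18,-68,34.5)),((285,36),(-6,-90,26)),((126,178),(42,-46,26)),((270,183),(-6,-46,26)),((140,32),(42,-90,26))]
uv=np.array([c[0] for c in C])/3.3+[270,45]; X=np.array([c[1] for c in C],float)
v,r=fitjig([(p,uv,X)]); print(v,np.degrees(v[2])); print(r.round(1).tolist())
for n,x in dict(leaf=(18,60,6),dot=(18,14,6),slot=(18,-68,27.5)).items(): print(n,J(v,x)[0].round(4))
E
python3 f1.py
```

```text
[ 0.56178216 -0.23301968  2.95918167] 169.54862038546398
[[0.5, -0.5], [-0.6, -0.5], [-0.7, 0.8], [-1.2, -0.0], [0.2, -0.2], [1.7, 1.5], [0.1, 1.4], [-0.7, 0.9], [0.0, 0.5], [0.0, 0.0], [0.3, 0.2], [0.7, -0.5], [0.2, -0.2], [0.4, -0.1], [-1.1, -1.0]]
leaf [ 0.5332 -0.2888  0.006 ]
dot [ 0.5415 -0.2435  0.006 ]
slot [ 0.5564 -0.1629  0.0275]
```

```bash
cat >> fit.py <<'E'
V=np.array([0.56178,-0.23302,2.95918]); YJ=np.degrees(V[2])-90   # tool yaw in jig
def jp(x,y,z): return J(V,(x,y,z))[0]
def st(s):
    F=np.array(read_ft_force()); c,sn=np.cos(V[2]),np.sin(V[2])
    P=np.array(read_eef_pos()); d=P[:2]-V[:2]
    print(s,'t',round(read_time_s(),2),'jig',(1000*np.array([c*d[0]+sn*d[1],-sn*d[0]+c*d[1],P[2]])).round(1).tolist(),'F',np.array([c*F[0]+sn*F[1],-sn*F[0]+c*F[1],F[2]]).round(1).tolist(),'gap',round(read_finger_gap()*1000,1))
    return np.array([c*F[0]+sn*F[1],-sn*F[0]+c*F[1],F[2]])
E
cat > g1.py <<'E'
from fit import *
q=down(np.radians(1.2))
move_ptp((.5085,-.4105,.11),q)
movel((.5085,-.4105,.039),q,speed=.12); st('down')
move_gripper(.05,30); st('grip')
movel((.5085,-.4105,.10),q,speed=.2); st('up')
snap('wrist','w2.png',s=1.0)
E
python3 g1.py
```

```text
down t 7.88 jig [20.3, 184.6, 39.1] F [0.2, -0.0, 1.0] gap 85.5
grip t 8.23 jig [19.6, 185.0, 40.3] F [0.4, 1.1, 3.9] gap 59.3
up t 8.69 jig [20.1, 183.8, 99.8] F [-0.1, -0.5, -1.3] gap 59.2
```

View pics/w2.png

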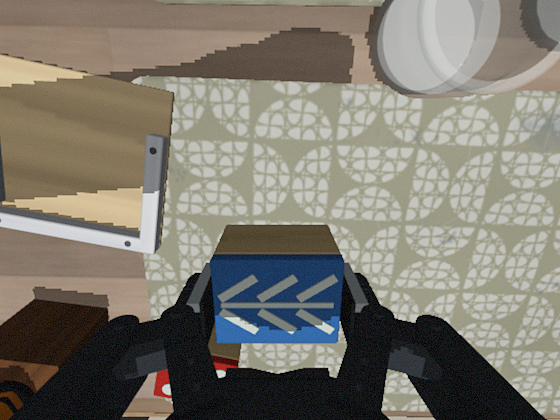

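```bash
cat > p1.py <<'E'
from fit import *
import sys
X,Y=float(sys.argv[1]),float(sys.argv[2])
q=down(np.radians(YJ))
move_ptp(jp(X,Y,100),q); st('above')
movel(jp(X,Y,60),q,speed=.15)
movel(jp(X,Y,45),q,speed=.06); st('down')
for k in range(1,9):
    movel(jp(X,Y+1.5*k,45),q,speed=.03); F=st(k)
    if abs(F[1])>9: break
E
python3 p1.py 13 54
```

```text
above t 9.77 jig [13.7, 54.3, 99.2] F [1.1, -0.1, -0.8] gap 59.0
down t 10.58 jig [13.1, 53.9, 44.9] F [0.1, 1.0, -1.2] gap 59.6
1 t 10.83 jig [13.0, 55.7, 45.2] F [0.3, 0.1, -0.7] gap 59.7
2 t 11.08 jig [13.1, 57.2, 45.1] F [-0.5, 0.8, -1.9] gap 59.4
3 t 11.33 jig [13.0, 58.6, 45.0] F [0.7, 1.1, -1.2] gap 59.6
4 t 11.58 jig [12.9, 58.8, 44.8] F [0.1, -2.9, 0.6] gap 59.6
5 t 11.83 jig [12.8, 58.9, 44.6] F [0.9, -5.3, 1.3] gap 59.4
6 t 12.08 jig [12.8, 59.0, 44.4] F [1.2, -7.3, 2.3] gap 59.2
7 t 12.33 jig [12.7, 59.1, 44.4] F [2.2, -10.0, 3.8] gap 59.2
```

```bash
cat > p2.py <<'E'
from fit import *
import sys
X,Y=float(sys.argv[1]),float(sys.argv[2])
q=down(np.radians(YJ))
movel(jp(X,Y+2.5,43.5),q,speed=.05); st('low')
move_gripper(.072); st('open')
movel(jp(X,Y,42),q,speed=.05)
movel(jp(X+6,Y,42),q,speed=.05); st('pre')
for k in range(1,12):
    movel(jp(X+6+2*k,Y,42),q,speed=.04); F=st(k)
    if abs(F[0])>12: break
snap('wrist',sys.argv[3],s=1.4)
E
python3 p2.py 13 59.5 w3.png
```

```text
low t 12.58 jig [12.8, 58.9, 44.2] F [2.6, -7.9, 8.9] gap 59.7
open t 12.87 jig [13.0, 63.4, 43.8] F [0.3, -0.4, 0.7] gap 71.9
pre t 13.38 jig [19.6, 59.7, 42.0] F [-0.7, 1.5, -0.5] gap 71.7
1 t 13.63 jig [21.1, 59.5, 42.0] F [-0.2, 0.3, 0.0] gap 72.3
2 t 13.88 jig [23.2, 59.5, 42.0] F [0.2, 0.6, -0.2] gap 71.9
3 t 14.13 jig [24.5, 59.5, 42.2] F [-2.0, -0.4, -0.3] gap 71.7
4 t 14.38 jig [24.9, 59.5, 42.8] F [-5.0, 0.8, 1.5] gap 72.1
5 t 14.63 jig [25.2, 59.5, 43.5] F [-7.4, 0.1, 1.6] gap 72.1
6 t 14.88 jig [25.5, 59.5, 44.1] F [-8.9, 0.4, 1.5] gap 71.7
7 t 15.13 jig [25.9, 59.5, 44.7] F [-10.7, -0.1, 1.8] gap 72.0
8 t 15.38 jig [26.2, 59.6, 45.4] F [-12.5, -0.1, 4.1] gap 72.4
```

View pics/w3.png

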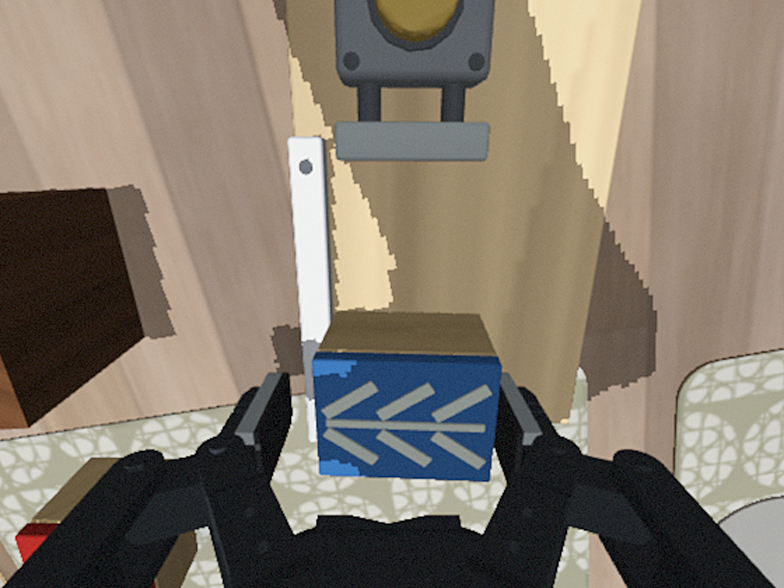

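```bash
cat > p3.py <<'E'
from fit import *
import sys
Y=float(sys.argv[1])
q=down(np.radians(YJ))
movel(jp(19,Y,42),q,speed=.1)
movel(jp(19,Y,80),q,speed=.2)
move_gripper(0.0)
movel(jp(-40,Y,75),q,speed=.25)
movel(jp(-40,Y,29),q,speed=.2); st('pre')
movel(jp(-29,Y,29),q,speed=.1); st('pre')
for k in range(1,12):
    movel(jp(-29+2*k,Y,29),q,speed=.05); F=st(k)
    if abs(F[0])>8: break
snap('wrist',sys.argv[2],s=1.4)
E
python3 p3.py 60 w4.png
```

```text
pre t 17.52 jig [-38.5, 60.2, 28.5] F [-0.4, -0.1, 0.0] gap 0.2
pre t 17.78 jig [-29.3, 60.4, 30.4] F [0.1, -0.3, 3.2] gap 0.2
1 t 18.03 jig [-29.1, 60.2, 30.4] F [-5.7, -0.6, 4.4] gap 0.1
2 t 18.28 jig [-28.9, 60.2, 30.7] F [-7.8, -0.2, 4.1] gap 0.1
3 t 18.53 jig [-28.4, 60.2, 31.4] F [-9.2, 0.7, 4.3] gap 0.1
```

View pics/w4.png

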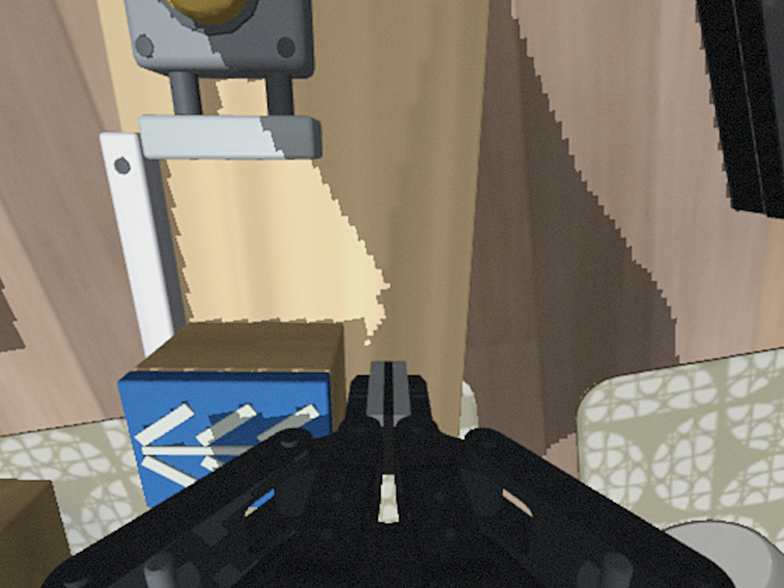

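```bash
cat > p4.py <<'E'
from fit import *
q=down(np.radians(YJ))
movel(jp(-36,58,31),q,speed=.15)
movel(jp(-36,15,34),q,speed=.25)
movel(jp(18,15,34),q,speed=.25)
for y in [22,24,26,28,30,32,34]:
    movel(jp(18,y,33),q,speed=.06); F=st(y)
    if abs(F[1])>8: break
movel(jp(18,18,33),q,speed=.15)
movel(jp(18,14,160),q,speed=.3)
im,p=snap('wrist','w5.png',s=1.4)
print(facefit(im,p,'blue',.051)); print(facefit(im,p,'red',.047)); print(jp(18,60,0),np.degrees(V[2]))
st('up')
E
python3 p4.py
```

```text
22 t 19.79 jig [17.4, 23.2, 33.2] F [0.1, 0.2, -0.2] gap -0.2
24 t 20.04 jig [17.8, 24.2, 33.0] F [-0.0, 1.0, 0.2] gap -0.2
26 t 20.29 jig [18.0, 26.0, 33.0] F [-0.3, -0.4, -0.3] gap -0.2
28 t 20.54 jig [17.9, 26.2, 32.9] F [2.0, -4.8, 2.7] gap -0.2
30 t 20.79 jig [17.9, 26.2, 32.7] F [2.0, -7.6, 5.2] gap 0.1
32 t 21.04 jig [17.8, 26.2, 32.6] F [2.3, -12.6, 7.8] gap 0.1
[(533.5012817382812, -284.2413330078125, 58.67311096191406, 46.08958435058594, 169.52437591552734, [243, 237, 68, 48, 1698])]
[(394.6871643066406, -337.8459777832031, 52.239410400390625, 45.65233612060547, 76.8927993774414, [121, 308, 48, 44, 1105])]
[ 0.53319448 -0.28875928  0.        ] 169.54852481952295
up t 21.92 jig [18.7, 14.8, 159.6] F [-0.1, 0.1, -0.7] gap 0.0
```

View pics/w5.png

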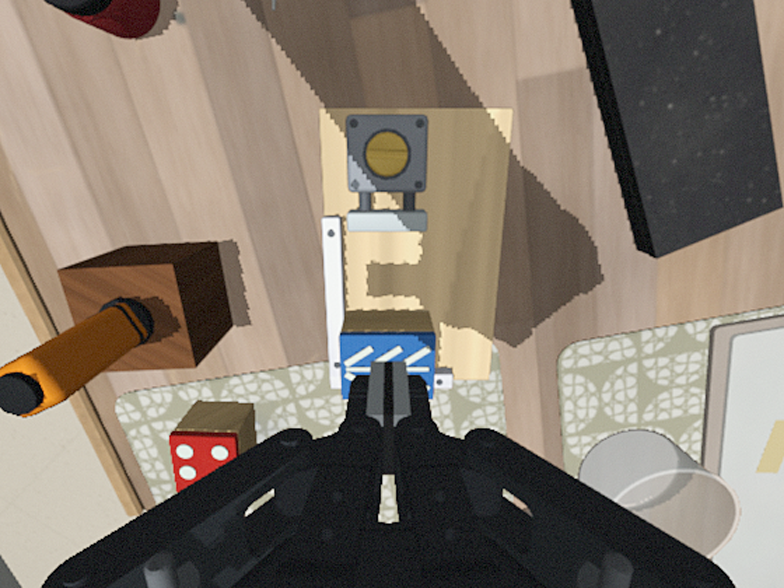

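```bash
cat > g2.py <<'E'
from fit import *
q=down(np.radians(-13.4)); x,y=.393,-.346
move_ptp((x+.02,y-.01,.13),q)
move_gripper(.085)
movel((x,y,.10),q,speed=.2)
movel((x,y,.039),q,speed=.12); st('down')
move_gripper(.05,30); st('grip')
movel((x,y,.10),q,speed=.2); st('up')
movel((x+.03,y,.11),q,speed=.2)
E
python3 g2.py && python3 p1.py 13 7.5
```

```text
down t 24.73 jig [144.9, 142.3, 39.6] F [0.0, -0.1, 1.4] gap 84.9
grip t 25.08 jig [144.9, 142.5, 40.1] F [-0.0, 0.1, 4.1] gap 59.6
up t 25.54 jig [145.5, 141.1, 99.4] F [0.8, 0.4, -1.6] gap 59.6
above t 26.94 jig [14.6, 8.6, 99.4] F [-0.0, 0.5, -0.8] gap 59.4
down t 27.76 jig [13.1, 7.4, 44.9] F [0.1, 0.8, -2.0] gap 59.4
1 t 28.01 jig [13.0, 9.2, 45.2] F [0.3, 0.6, -1.6] gap 59.6
2 t 28.26 jig [13.0, 10.7, 45.1] F [-0.5, -0.1, -2.2] gap 59.8
3 t 28.51 jig [12.9, 11.8, 45.0] F [-0.1, -0.0, -1.5] gap 59.5
4 t 28.76 jig [12.9, 11.9, 44.8] F [0.4, -3.7, 0.7] gap 59.2
5 t 29.01 jig [12.8, 12.0, 44.6] F [0.3, -6.1, 1.4] gap 59.4
6 t 29.26 jig [12.8, 12.1, 44.4] F [1.8, -8.4, 1.2] gap 59.4
7 t 29.51 jig [12.7, 12.2, 44.3] F [1.3, -10.7, 2.6] gap 59.3
```

```bash
cat > p5.py <<'E'
from fit import *
q=down(np.radians(YJ)); Y=13
movel(jp(13,14.5,43.5),q,speed=.05); st('low')
move_gripper(.074); st('open')
movel(jp(13,13,75),q,speed=.2)
move_gripper(0.0)
movel(jp(-40,Y,75),q,speed=.3)
movel(jp(-42,Y,31),q,speed=.25)
movel(jp(-35,Y,31),q,speed=.1); st('pre')
for k in range(1,12):
    movel(jp(-35+2*k,Y,31),q,speed=.05); F=st(k)
    if abs(F[0])>8: break
movel(jp(-40,Y,31),q,speed=.15)
movel(jp(-50,0,110),q,speed=.3)
im,p=snap('wrist','w6.png',s=1.4)
print(facefit(im,p,'blue',.051)); print(facefit(im,p,'red',.051)); print(jp(18,60,0),jp(18,14,0))
st('up')
E
python3 p5.py
```

```text
low t 29.76 jig [12.7, 12.0, 44.1] F [1.7, -7.3, 5.6] gap 59.6
open t 30.06 jig [13.1, 16.0, 43.8] F [-0.1, -0.0, -0.5] gap 73.6
pre t 31.96 jig [-34.1, 13.3, 31.8] F [-0.8, 0.5, 0.2] gap 0.2
1 t 32.21 jig [-33.1, 12.9, 31.4] F [-1.0, -0.9, -0.2] gap -0.3
2 t 32.46 jig [-31.4, 12.9, 31.3] F [-1.1, 0.1, 1.4] gap -0.1
3 t 32.71 jig [-29.3, 13.0, 31.3] F [-1.5, -0.1, 2.6] gap -0.3
4 t 32.96 jig [-27.6, 13.3, 31.4] F [-2.5, 0.8, 3.4] gap -0.1
5 t 33.21 jig [-26.6, 13.3, 31.9] F [-4.8, 0.1, 4.0] gap 0.2
6 t 33.46 jig [-26.2, 13.2, 32.5] F [-7.5, 0.8, 3.8] gap 0.1
7 t 33.71 jig [-25.7, 13.2, 33.2] F [-9.0, 0.7, 4.2] gap -0.0
[(534.5687255859375, -284.4896240234375, 59.134464263916016, 41.98575973510742, 169.62995147705078, [143, 288, 85, 49, 1858])]
[(542.8753051757812, -240.26895141601562, 59.555599212646484, 46.40800476074219, 169.58281707763672, [133, 226, 93, 62, 3976])]
[ 0.53319448 -0.28875928  0.        ] [ 0.541539   -0.24352248  0.        ]
up t 34.45 jig [-48.1, -0.2, 109.3] F [-0.4, -0.4, -0.2] gap 0.1
```

View pics/w6.png

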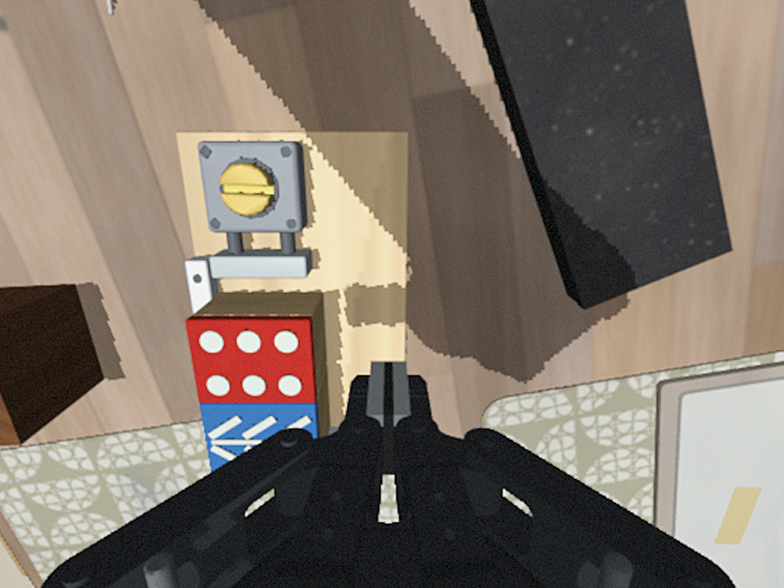

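```bash
python3 - <<'E'
from h import *
im=read_camera('wrist');p=camera_params('wrist')
np.savez('w6.npz',im=im,K=p['K'],camera_from_world=p['camera_from_world'])
from fit import *
for pt,X in [('slot',(18,-68,34.5)),('jawL',(43,-22.7,26)),('jawR',(-7,-22.7,26)),('bedR',(-60,-95,6)),('bedL',(60,-95,6)),('fence',(60,-30,18)),('rL',(48,-9,51)),('rR',(-12,-9,51)),('rbL',(48,37,51)),('rbR',(-12,37,51))]:
    print(pt,w2pix(p,jp(*X)).round(1))
o=cv2.cvtColor(cv2.resize(im[85:335,115:305],None,fx=4.2,fy=4.2,interpolation=cv2.INTER_CUBIC),cv2.COLOR_RGB2BGR)
cv2.imwrite('pics/w6a.png',o[:590]); cv2.imwrite('pics/w6b.png',o[460:])
E
```

```text
slot [174.7 137.6]
jawL [151.1 200.9]
jawR [220.1 200.9]
bedR [293.8  94.8]
bedL [124.5  95. ]
fence [131.2 188.3]
rL [131.  231.8]
rR [222.  231.9]
rbL [141.4 291.7]
rbR [225.9 291.9]
```

View pics/w6a.png

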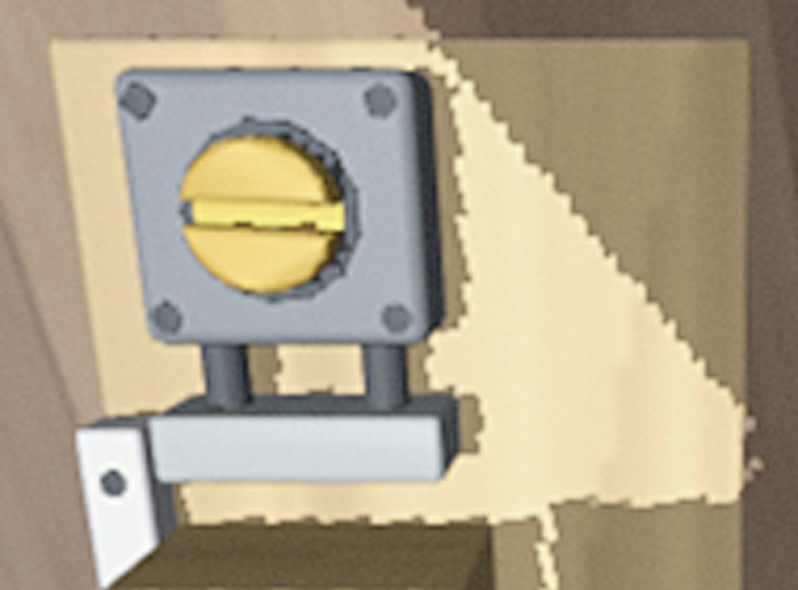

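View pics/w6b.png

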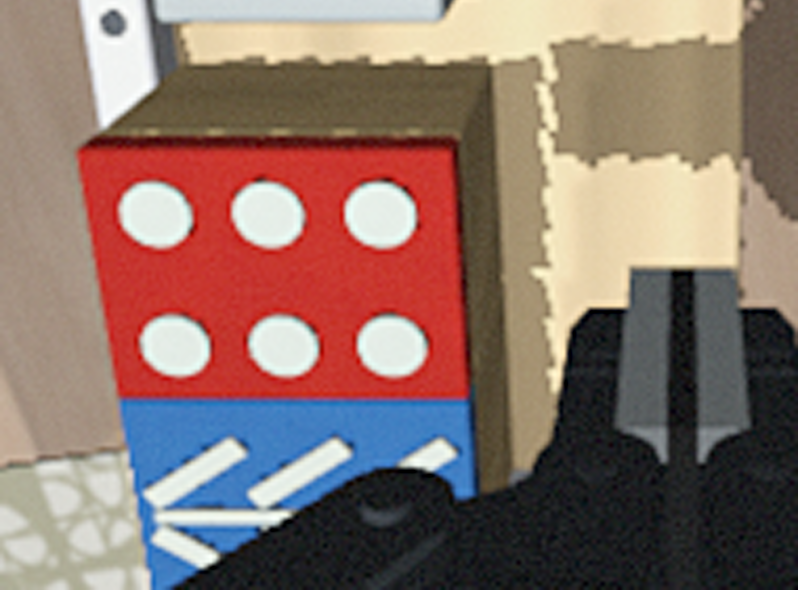

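```bash
cat > d1.py <<'E'
from fit import *
q=down(np.radians(YJ))
pt=camera_params('top'); print('ball',pix2w(pt,(331/1.4,264/1.4),.29), 'base',pix2w(pt,(327/1.4,215/1.4),.0))
movel(jp(-40,0,200),q,speed=.4)
move_ptp((.40,-.226,.285),down(np.radians(-10)))
move_gripper(.07)
im,p=snap('wrist','w7.png',s=1.4)
np.savez('w7.npz',im=im,K=p['K'],camera_from_world=p['camera_from_world'])
for n,z in [('driver_grip',.106),('stand',.0)]:
    r=tip_of('wrist',n); print(n,[(np.round(d['at'],1).tolist(),round(d['confidence'],2),pix2w(p,d['at'],z).round(4).tolist()) for d in r[:2]])
print('pred top',w2pix(p,(.395,-.228,.138)))
st('x')
E
python3 d1.py
```

```text
ball [ 0.52153556 -0.01786212  0.29      ] base [0.67727278 0.01724645 0.        ]
driver_grip [([279.3, 201.2], 0.85, [0.3926, -0.2266, 0.106])]
stand [([278.4, 176.7], 0.89, [0.3961, -0.2267, 0.0])]
pred top [280.59544701 208.34505095]
x t 37.72 jig [160.4, 22.5, 285.0] F [-0.0, -0.5, 0.3] gap 69.9
```

View pics/w7.png

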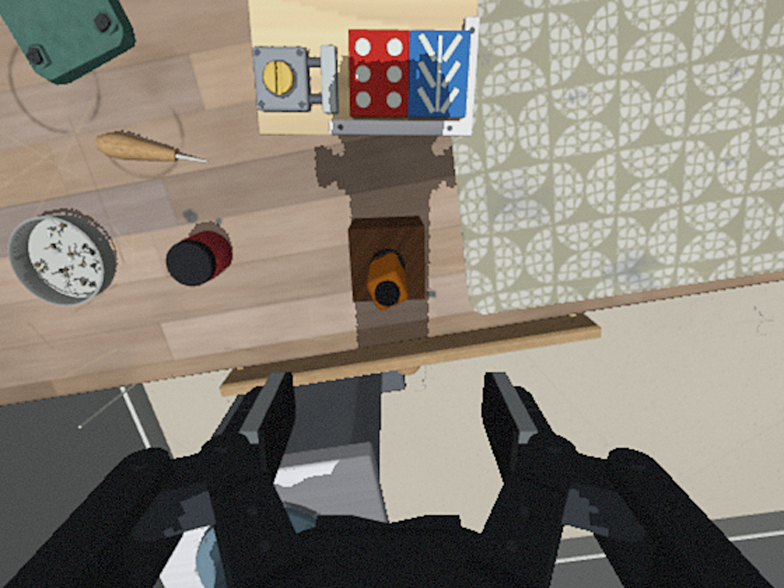

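```bash
python3 - <<'E'
from h import *
d=np.load('w7.npz'); im=d['im']; p=d
o=cv2.cvtColor(cv2.resize(im[140:235,230:330],None,fx=6,fy=6,interpolation=cv2.INTER_CUBIC),cv2.COLOR_RGB2BGR)
cv2.imwrite('pics/w7c.png',o)
o=cv2.cvtColor(cv2.resize(im[0:100,170:350],None,fx=4.4,fy=4.4,interpolation=cv2.INTER_CUBIC),cv2.COLOR_RGB2BGR)
cv2.imwrite('pics/w7d.png',o)
E
```

```text
(no output)
```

View pics/w7c.png

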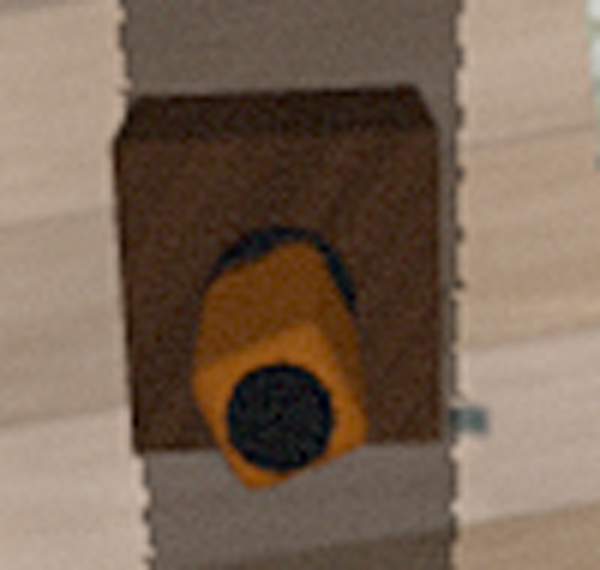

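View pics/w7d.png

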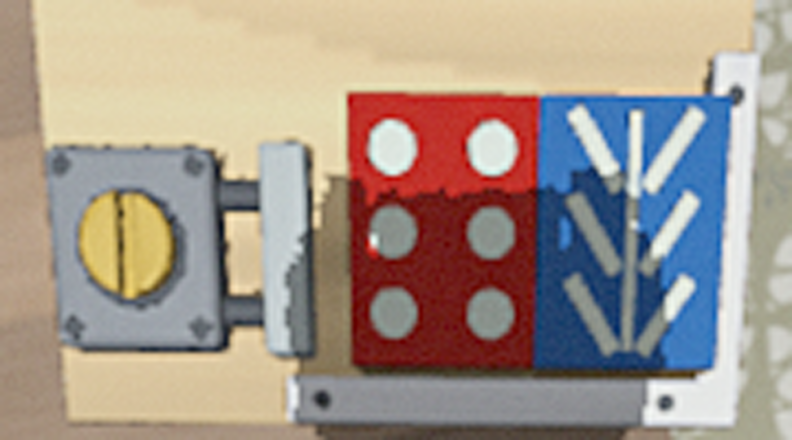

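```bash
python3 - <<'E'
from h import *
p=np.load('w7.npz')
c=np.array([(193,378),(258,490),(367,437),(310,322)])/6+[230,140]
W=np.array([pix2w(p,u,.138)[:2] for u in c]); print(W.round(4).tolist(),W.mean(0))
for i in range(4):
    d=W[(i+1)%4]-W[i]; print(np.linalg.norm(d)*1000,np.degrees(np.arctan2(d[1],d[0])))
print(pix2w(p,np.array([280,415])/6+[230,140],.143))
print('collar',pix2w(p,np.array([283,300])/6+[230,140],.07))
s=np.array([(115,137),(440,128),(447,440),(135,452)])/6+[230,140]
S=np.array([pix2w(p,u,.064)[:2] for u in s]);print(S.round(4).tolist(),S.mean(0))
E
```

```text
[[0.4033, -0.2116], [0.3828, -0.2184], [0.3888, -0.2373], [0.4092, -0.2315]] [ 0.39601864 -0.22468926]
21.581357908277777 -161.69269045404434
19.74726422117453 -72.54824002674744
21.22602955866253 15.833523819800373
20.67208629282983 106.45006853586425
[ 0.39647897 -0.22444678  0.143     ]
collar [ 0.3957324  -0.22482009  0.07      ]
[[0.4318, -0.1982], [0.4226, -0.2603], [0.3593, -0.2525], [0.3678, -0.1891]] [ 0.39536397 -0.22501787]
```

```bash
cat > d2.py <<'E'
from fit import *
q=down(np.radians(17)); x,y=.3958,-.2252
move_ptp((x,y,.19),q)
movel((x,y,.106),q,speed=.15); st('down')
move_gripper(.0,80); st('grip'); print(read_eef_pos())
movel((x,y,.20),q,speed=.15); st('up')
im,p=snap('wrist','w8.png',s=1.4)
np.savez('w8.npz',im=im,K=p['K'],camera_from_world=p['camera_from_world'])
print(w2pix(p,np.array(read_eef_pos())-[0,0,.1]))
E
python3 d2.py
```

```text
Traceback (most recent call last):
  File "d2.py", line 4, in <module>
    movel((x,y,.106),q,speed=.15); st('down')
    ~~~~~^^^^^^^^^^^^^^^^^^^^^^^^
bench.MotionError: the arm cannot follow that straight line within its joint ranges
```

```bash
python3 - <<'E'
from fit import *
print(np.round(read_qpos(),2),read_time_s())
x,y=.3958,-.2252
for yaw in (17,107,-73):
  for z in (.19,.16,.13,.106): 
    q=inverse_kinematics((x,y,z),down(np.radians(yaw))); print(yaw,z,None if q is None else np.round(q,2))
E
```

```text
[-1.26 -0.37  1.56  2.15  0.44  1.04 -1.21] 38.1833
17 0.19 [-1.26 -0.37  1.56  2.15  0.44  1.04 -1.21]
17 0.16 [-0.63  0.25  1.18  2.17 -0.3   0.9  -0.55]
17 0.13 [-0.42  0.26  0.94  2.19 -0.28  0.82 -0.57]
17 0.106 [-0.4   0.33  0.94  2.2  -0.38  0.78 -0.49]
107 0.19 [ 0.59  0.09 -0.17  2.1   0.02  0.95  0.71]
107 0.16 [ 0.59  0.14 -0.17  2.13  0.03  0.88  0.7 ]
107 0.13 [ 0.59  0.18 -0.17  2.15  0.04  0.81  0.68]
107 0.106 [ 0.59  0.23 -0.17  2.16  0.06  0.76  0.67]
-73 0.19 [-1.26 -0.36  1.57  2.15  0.43  1.04 -2.77]
-73 0.16 [-0.63  0.25  1.18  2.17 -0.3   0.9  -2.12]
-73 0.13 [-0.6   0.36  1.18  2.19 -0.45  0.86 -1.99]
-73 0.106 [-0.4   0.33  0.94  2.2  -0.38  0.78 -2.06]
```

```bash
python3 - <<'E'
from fit import *
x,y=.3958,-.2252
for yaw in (17,107):
  for z in (.22,.25,.28,.32): 
    q=inverse_kinematics((x,y,z),down(np.radians(yaw))); print(yaw,z,None if q is None else np.round(q,2))
for yaw in (17,62,107):
  for P in [(.43,-.26,.27),(.45,-.23,.25)]:
    q=inverse_kinematics(P,down(np.radians(yaw))); print(yaw,P,None if q is None else np.round(q,2))
E
```

```text
17 0.22 [-1.16 -0.35  1.45  2.12  0.39  1.1  -1.18]
17 0.25 [-1.06 -0.33  1.35  2.09  0.35  1.15 -1.15]
17 0.28 [-0.96 -0.3   1.24  2.05  0.31  1.21 -1.12]
17 0.32 [-0.82 -0.27  1.1   1.99  0.25  1.28 -1.08]
107 0.22 [ 0.6   0.05 -0.17  2.07  0.01  1.02  0.71]
107 0.25 [-1.1  -0.41  1.34  2.09  0.43  1.19  0.34]
107 0.28 [-1.04 -0.41  1.26  2.05  0.41  1.25  0.36]
107 0.32 [-0.96 -0.39  1.17  2.    0.37  1.33  0.38]
17 (0.43, -0.26, 0.27) [-1.26 -0.38  1.54  1.97  0.4   1.22 -1.14]
17 (0.45, -0.23, 0.25) [-0.66  0.19  1.17  1.98 -0.2   1.1  -0.68]
62 (0.43, -0.26, 0.27) [-0.19  0.08  0.7   1.95 -0.06  1.13  0.04]
62 (0.45, -0.23, 0.25) [-0.26  0.12  0.7   1.97 -0.08  1.09 -0.01]
107 (0.43, -0.26, 0.27) [ 0.63  0.09 -0.17  1.92  0.02  1.13  0.74]
107 (0.45, -0.23, 0.25) [ 0.55  0.12 -0.17  1.93  0.02  1.09  0.67]
```

```bash
python3 - <<'E'
from fit import *
x,y=.3958,-.2252
move_ptp((x,y,.28),down(np.radians(17)))
move_ptp((.45,-.23,.25),down(np.radians(62)))
st('a'); print(np.round(read_qpos(),2))
for yaw in (17,):
  for z in (.19,.16,.13,.106): 
    q=inverse_kinematics((x,y,z),down(np.radians(yaw))); print(yaw,z,None if q is None else np.round(q,2))
E
```

```text
a t 39.63 jig [110.9, 17.6, 249.9] F [0.3, -0.5, -0.3] gap 70.2
[-0.06  0.11  0.48  1.96 -0.06  1.09 -0.04]
17 0.19 [-0.09  0.08  0.54  2.13 -0.05  0.95 -0.79]
17 0.16 [-0.08  0.13  0.54  2.15 -0.09  0.88 -0.76]
17 0.13 [-0.06  0.19  0.53  2.18 -0.13  0.81 -0.72]
17 0.106 [-0.05  0.24  0.52  2.19 -0.17  0.75 -0.69]
```

Continuous configuration now; descend and grasp.

```bash
python3 d2.py
```

```text
down t 41.09 jig [163.6, 22.7, 106.7] F [-0.2, -0.5, 0.4] gap 69.7
grip t 41.58 jig [164.0, 22.5, 106.8] F [1.9, 0.2, 5.5] gap 23.0
[ 0.39641437 -0.22543705  0.10679544]
up t 42.35 jig [165.6, 22.1, 199.0] F [-0.2, -0.3, -2.2] gap 23.0
[277.42344536 221.27365634]
```

View pics/w8.png

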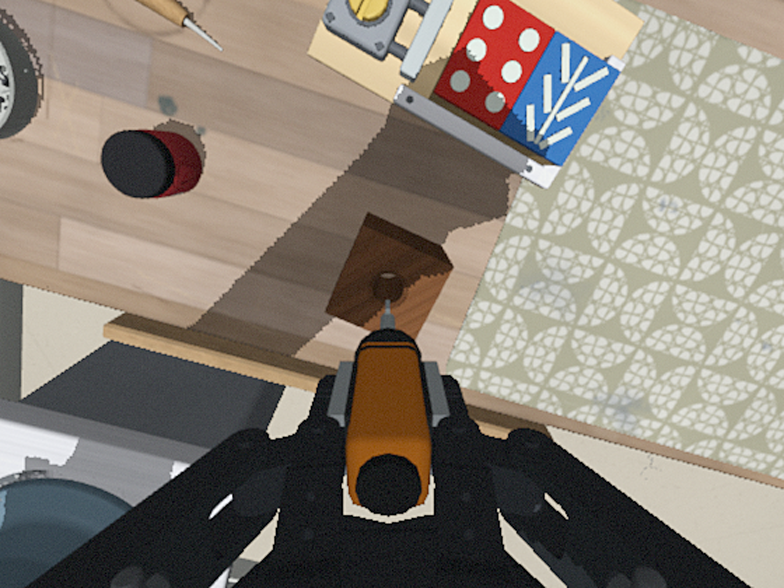

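```bash
python3 - <<'E'
from h import *
im=np.load('w8.npz')['im']
o=cv2.cvtColor(cv2.resize(im[180:260,230:330],None,fx=7,fy=7,interpolation=cv2.INTER_CUBIC),cv2.COLOR_RGB2BGR)
cv2.imwrite('pics/w8c.png',cv2.convertScaleAbs(o,alpha=1.3,beta=20))
E
```

```text
(no output)
```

View pics/w8c.png

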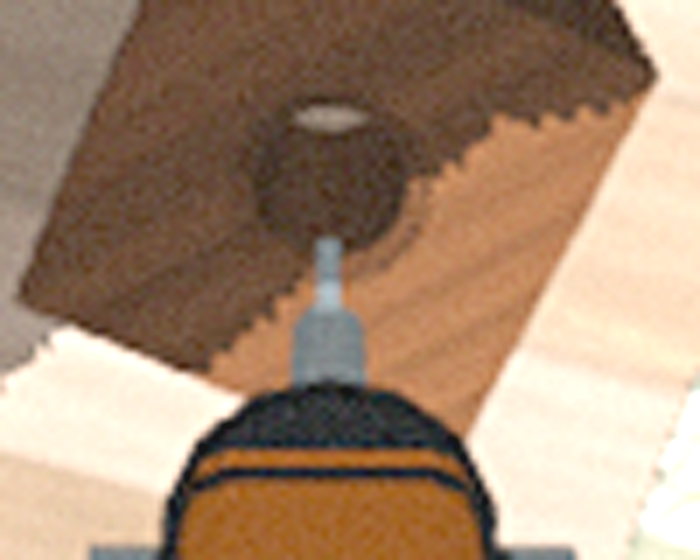

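```bash
cat > d3.py <<'E'
from fit import *
for f,u in [('w6',(177.4,135.5)),('w7',(198.6,55.2))]: print(f,pix2w(np.load(f+'.npz'),u,.0345).round(4))
print('V',jp(18,-68,34.5))
q=down(np.radians(YJ-90)); S=jp(18,-68,0)
move_ptp((S[0]-.06,S[1]-.02,.21),q); st('a'); print(np.round(read_qpos(),2))
move_ptp((S[0],S[1],.145),q); st('b'); print(np.round(read_qpos(),2))
pause(.2)
im,p=snap('wrist','w9.png',s=1.4)
np.savez('w9.npz',im=im,K=p['K'],camera_from_world=p['camera_from_world'],tcp=read_eef_pos())
T=np.array(read_eef_pos()); print('tip',w2pix(p,T-[0,0,.1]),'slot',w2pix(p,jp(18,-68,34.5)))
E
python3 d3.py
python3 - <<'E'
import sys; sys.path.insert(0,'.')
import os; os.chdir('.')
from h import *
d=np.load('w9.npz'); im=d['im']
u=w2pix(d,d['tcp']-[0,0,.1]).astype(int); print(u-[50,40])
o=cv2.cvtColor(cv2.resize(im[u[1]-40:u[1]+40,u[0]-50:u[0]+50],None,fx=7,fy=7,interpolation=cv2.INTER_CUBIC),cv2.COLOR_RGB2BGR)
cv2.imwrite('pics/w9c.png',o)
E
```

```text
w6 [ 0.5585 -0.1619  0.0345]
w7 [ 0.5559 -0.1632  0.0345]
V [ 0.55641403 -0.16288295  0.0345    ]
a t 43.0 jig [74.3, -37.7, 208.5] F [0.5, 0.7, -0.9] gap 22.9
[-0.18  0.21  0.51  1.95 -0.12  1.01 -1.37]
b t 43.45 jig [19.9, -66.9, 143.3] F [0.6, 0.6, -0.9] gap 23.1
[-0.18  0.4   0.47  1.88 -0.22  0.92 -1.35]
tip [277.7553311  221.54048359] slot [275.82362197 216.46295772]
[227 181]
```

View pics/w9c.png

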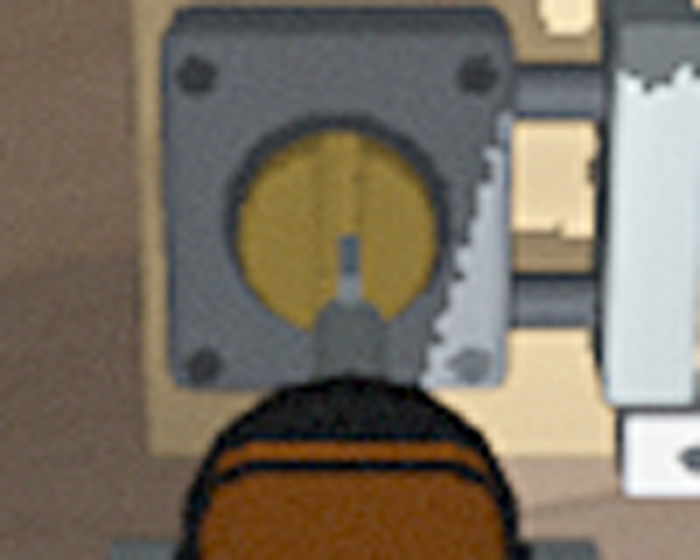

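```bash
python3 - <<'E'
from fit import *
st('now'); d=np.load('w9.npz')
T=d['tcp']; print(T)
for z in (.0445,.0345): print(w2pix(d,[T[0],T[1],z]))
print('screw head meas',pix2w(d,(227+338/7,181+230/7),.0345), jp(18,-68,34.5))
print('tip tilt? far edge px', 227+348/7,181+235/7, 'pred far edge', w2pix(d,[T[0]+.007*np.cos(np.radians(YJ-90)),T[1]+.007*np.sin(np.radians(YJ-90)),T[2]-.1]))
E
```

```text
now t 43.7 jig [18.1, -66.4, 146.3] F [0.1, 0.2, -0.9] gap 23.2
[ 0.55604093 -0.16443797  0.14632836]
[277.7501535  220.73939879]
[277.72310378 216.55423274]
screw head meas [ 0.55877762 -0.16286841  0.0345    ] [ 0.55641403 -0.16288295  0.0345    ]
tip tilt? far edge px 276.7142857142857 214.57142857142856 pred far edge [277.74419732 213.30797975]
```

```bash
cat > d4.py <<'E'
from fit import *
import sys
x,y,z,n=float(sys.argv[1]),float(sys.argv[2]),float(sys.argv[3]),sys.argv[4]
q=down(np.radians(YJ-90))
movel(jp(x,y,z),q,speed=.03); pause(.15); st('b')
im,p=snap('wrist',n+'.png',s=1.4); T=np.array(read_eef_pos())
np.savez(n+'.npz',im=im,K=p['K'],camera_from_world=p['camera_from_world'],tcp=T)
o=cv2.cvtColor(cv2.resize(im[180:250,227:327],None,fx=8,fy=8,interpolation=cv2.INTER_CUBIC),cv2.COLOR_RGB2BGR)
cv2.imwrite('pics/'+n+'c.png',cv2.convertScaleAbs(o,alpha=1.4,beta=10))
print(w2pix(p,T-[0,0,.1008]))
E
python3 d4.py 15.5 -68.9 140 w10
```

```text
b t 44.19 jig [15.5, -68.9, 140.0] F [0.3, 0.1, -1.6] gap 22.9
[277.76381786 220.95003229]
```

View pics/w10c.png

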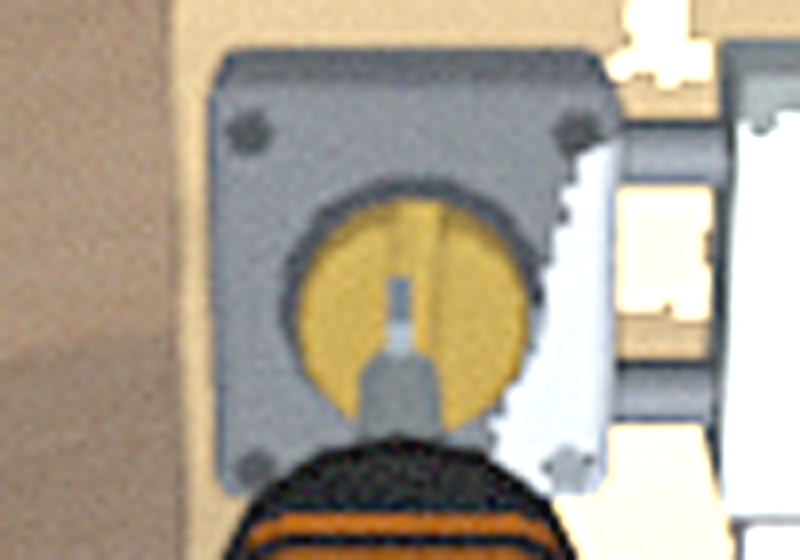

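```bash
python3 d4.py 14.3 -67.2 138 w11; cat > d5.py <<'E'
from fit import *
q=down(np.radians(YJ-90))
for z in (135,133,131,129,127.5):
    movel(jp(14.3,-67.2,z),q,speed=.03); F=st(z); 
    if F[2]>8: break
E
echo
```

```text
b t 44.64 jig [14.3, -67.2, 138.0] F [-0.2, -0.2, -1.1] gap 23.1
[277.73300442 220.96302028]
```

View pics/w11c.png

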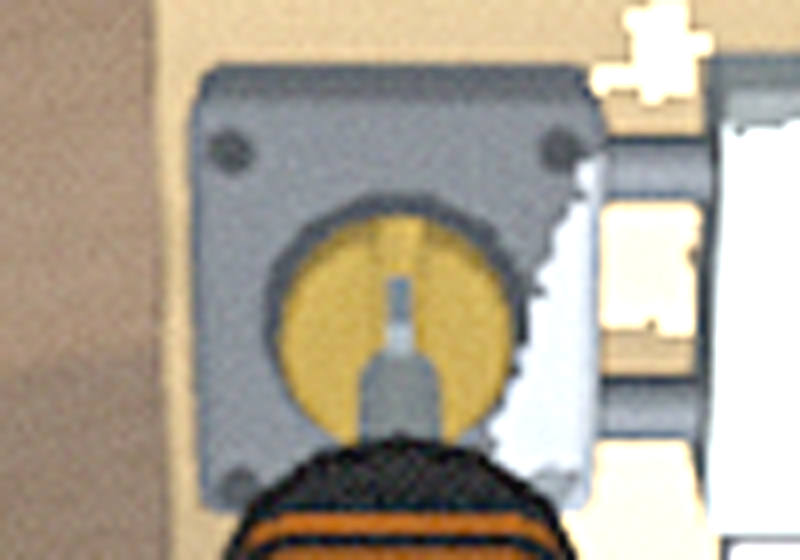

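```bash
python3 d5.py
```

```text
135 t 44.94 jig [14.6, -67.3, 134.7] F [-0.1, 0.3, -1.6] gap 23.0
133 t 45.19 jig [14.5, -67.2, 132.8] F [0.3, -0.3, -2.5] gap 22.7
131 t 45.44 jig [14.5, -67.2, 130.8] F [0.2, 0.7, -1.7] gap 23.1
129 t 45.69 jig [14.5, -67.2, 128.8] F [-0.0, 0.5, -1.1] gap 22.9
127.5 t 45.94 jig [13.9, -67.1, 128.3] F [1.5, -0.2, 3.2] gap 22.8
```

```bash
python3 - <<'E'
from fit import *
print(np.round(read_qpos(),3))
for a in (0,10,20,30,40,50,60,70,80,90,95):
    q=inverse_kinematics(jp(14.3,-67.2,127.2),down(np.radians(YJ-90-a))); print(a,None if q is None else np.round(q,2))
E
```

```text
[-0.166  0.427  0.463  1.878 -0.241  0.89  -1.34 ]
0 [-0.17  0.43  0.46  1.88 -0.24  0.89 -1.34]
10 [-0.2   0.43  0.5   1.88 -0.26  0.89 -1.5 ]
20 [-0.22  0.44  0.54  1.88 -0.28  0.89 -1.65]
30 [-0.25  0.45  0.57  1.88 -0.31  0.9  -1.81]
40 [-0.28  0.46  0.61  1.88 -0.33  0.9  -1.96]
50 [-0.31  0.47  0.65  1.89 -0.35  0.9  -2.12]
60 [-0.34  0.48  0.68  1.89 -0.38  0.91 -2.27]
70 [-0.37  0.49  0.72  1.89 -0.4   0.92 -2.43]
80 [-0.4   0.5   0.76  1.89 -0.43  0.92 -2.58]
90 [-0.42  0.51  0.8   1.89 -0.46  0.93 -2.73]
95 [-0.44  0.52  0.82  1.89 -0.47  0.93 -2.81]
```

```bash
cat > d6.py <<'E'
from fit import *
for a in (12,24,36,48,60,72,82,88,92,95.5):
    movel(jp(14.3,-67.2,127),down(np.radians(YJ-90-a)),speed=.05); F=st(a); T=read_ft_torque(); print('   Tz',round(T[2],2))
    if read_eef_pos()[2]>.131 or np.hypot(F[0],F[1])>18: print('ABORT'); break
    if a>82 and abs(T[2])>1.2: break
im,p=snap('wrist','w12.png',s=1.4)
E
python3 d6.py
```

```text
12 t 46.3 jig [13.4, -67.0, 128.2] F [0.8, 0.6, 5.3] gap 23.4
   Tz 0.07
24 t 46.66 jig [13.7, -66.3, 128.2] F [1.9, 1.0, 6.1] gap 22.9
   Tz 0.14
36 t 47.02 jig [14.0, -65.6, 128.2] F [2.4, 1.0, 6.5] gap 23.0
   Tz 0.13
48 t 47.38 jig [14.6, -64.9, 128.2] F [3.1, 2.7, 7.3] gap 23.4
   Tz 0.16
60 t 47.73 jig [15.2, -64.5, 128.2] F [4.2, 2.1, 8.6] gap 23.2
   Tz 0.1
72 t 48.09 jig [15.8, -64.1, 128.1] F [4.5, 3.6, 9.9] gap 23.2
   Tz 0.12
82 t 48.42 jig [16.4, -63.9, 128.1] F [6.6, 2.8, 11.0] gap 23.4
   Tz 0.15
88 t 48.67 jig [16.8, -63.8, 128.1] F [5.8, 3.0, 11.3] gap 23.3
   Tz 0.14
92 t 48.92 jig [17.0, -63.9, 128.1] F [7.1, 2.6, 11.7] gap 23.1
   Tz 0.15
95.5 t 49.17 jig [17.1, -63.9, 128.1] F [8.1, 1.5, 12.2] gap 23.5
   Tz 0.25
```

View pics/w12.png

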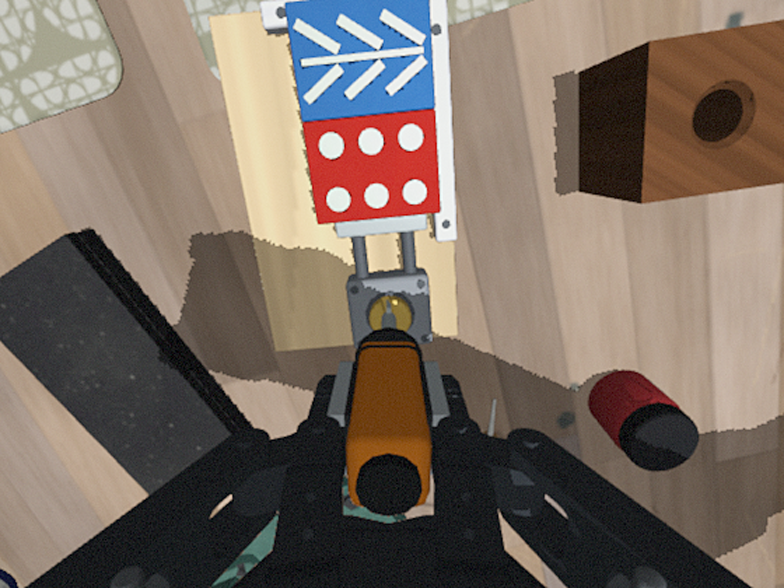

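```bash
python3 - <<'E'
from fit import *
from scipy.spatial.transform import Rotation as R
r=R.from_quat(read_tcp_rot()).as_matrix(); y=np.degrees(np.arctan2(r[1,0],r[0,0])); print('actual turn',(YJ-90)-y, 'tilt',np.degrees(np.arccos(-r[2,2])), r[:,2])
print(np.round(read_qpos(),3), read_ft_torque())
for a in (97,99,101,104):
    q=inverse_kinematics(jp(14.3,-67.2,127),down(np.radians(YJ-90-a))); print(a,None if q is None else np.round(q,2))
im,p=snap('wrist','w13.png',(210,130,330,260),s=4.6)
E
```

```text
actual turn 95.50939924821347 tilt 0.3981322285735635 [-0.00677047 -0.00156353 -0.99997586]
[-0.463  0.536  0.86   1.893 -0.493  0.947 -2.792] [-0.38143482  2.32468607  0.23753031]
97 [-0.48  0.55  0.88  1.89 -0.52  0.95 -2.81]
99 [-0.5   0.56  0.91  1.89 -0.54  0.95 -2.82]
101 [-0.52  0.57  0.93  1.89 -0.56  0.96 -2.84]
104 [-0.64  0.72  1.15  1.9  -0.76  1.05 -2.73]
```

View pics/w13.png

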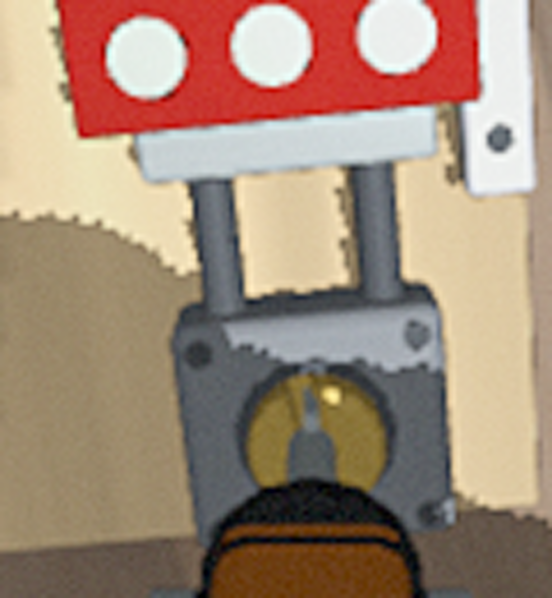

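```bash
cat > d7.py <<'E'
from fit import *
for a in (97,99,101):
    movel(jp(15,-66,127.2),down(np.radians(YJ-90-a)),speed=.05); st(a); T=read_ft_torque(); print('   T',np.round(T,2))
    if abs(T[2])>.9: break
im,p=snap('wrist','w14.png',(210,120,330,250),s=4.6)
np.savez('w14.npz',im=im,K=p['K'],camera_from_world=p['camera_from_world'],tcp=read_eef_pos())
E
python3 d7.py
```

```text
97 t 49.52 jig [17.3, -63.7, 128.1] F [7.0, 1.3, 11.3] gap 23.2
   T [-0.09  1.95  0.31]
99 t 49.77 jig [17.3, -63.8, 128.1] F [6.7, 2.0, 10.9] gap 23.4
   T [-0.11  1.95  0.36]
101 t 50.02 jig [17.4, -63.8, 128.1] F [7.0, 1.7, 11.4] gap 22.8
   T [-0.1   1.98  0.52]
```

View pics/w14.png

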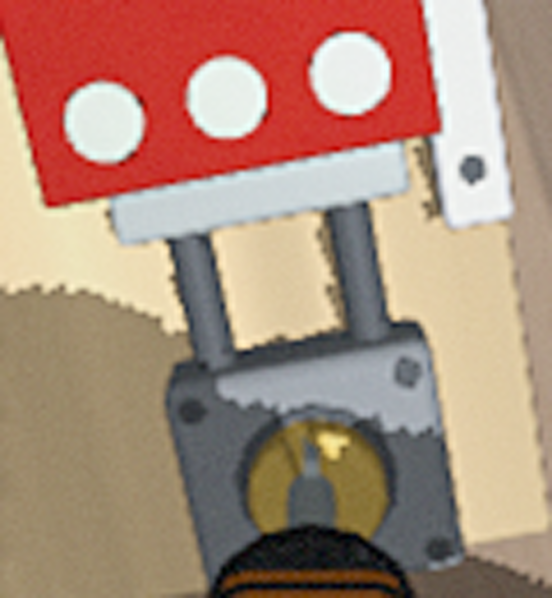

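```bash
cat > d8.py <<'E'
from fit import *
q=down(np.radians(YJ-90-95))
movel(jp(17.2,-63.9,128.1),q,speed=.05); st('relax'); print(np.round(read_ft_torque(),2))
movel(jp(17.2,-63.9,150),q,speed=.06); st('out')
movel(jp(17.2,-63.9,205),q,speed=.2)
move_ptp((.45,-.22,.23),down(np.radians(17)))
move_ptp((.396,-.2253,.215),down(np.radians(17))); pause(.1); st('over'); print(np.round(read_qpos(),2),read_eef_pos())
im,p=snap('wrist','w15.png',s=1.4)
np.savez('w15.npz',im=im,K=p['K'],camera_from_world=p['camera_from_world'],tcp=read_eef_pos())
print(w2pix(p,np.array(read_eef_pos())-[0,0,.1]))
for z in (.18,.14,.107):
    q=inverse_kinematics((.396,-.2253,z),down(np.radians(17))); print(z,None if q is None else np.round(q,2))
E
python3 d8.py
```

```text
relax t 50.33 jig [17.8, -63.3, 128.4] F [3.7, 0.7, 5.4] gap 23.3
[-0.04  1.05  0.28]
out t 50.85 jig [16.4, -64.0, 150.9] F [0.4, 0.2, -1.5] gap 23.0
over t 53.45 jig [163.5, 22.2, 215.4] F [-1.2, 0.1, -0.5] gap 23.2
[-0.3   0.04  0.75  2.11 -0.03  1.   -0.81] [ 0.39694637 -0.22518821  0.21537663]
[277.08640567 221.68982555]
0.18 [-0.29  0.1   0.76  2.15 -0.09  0.92 -0.75]
0.14 [-0.27  0.19  0.76  2.18 -0.18  0.83 -0.67]
0.107 [-0.24  0.27  0.74  2.2  -0.26  0.76 -0.6 ]
```

View pics/w15.png

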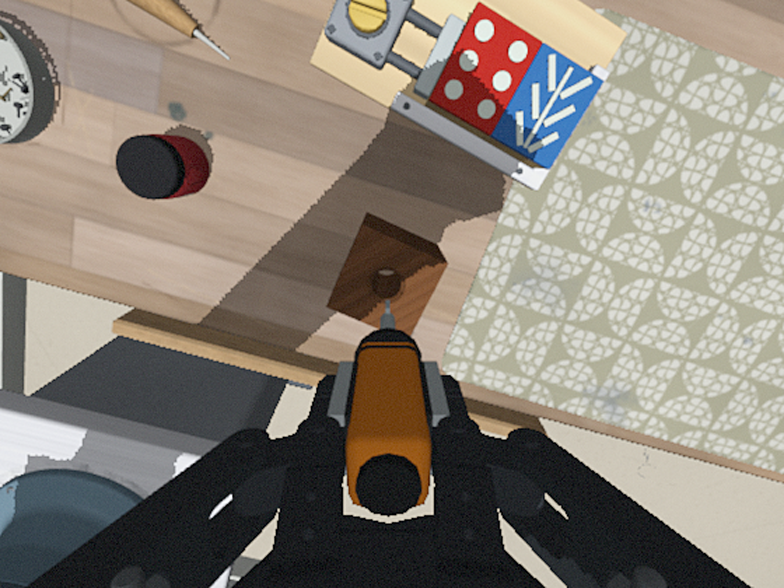

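```bash
cat > d9.py <<'E'
from fit import *
q=down(np.radians(17)); x,y=.3968,-.2250
movel((x,y,.16),q,speed=.15); F=st('a')
movel((x,y,.125),q,speed=.1); F=st('b')
for z in (.115,.111,.1085,.107,.106,.105):
    movel((x,y,z),q,speed=.05); F=st(z)
    if F[2]>6: break
print(read_eef_pos())
E
python3 d9.py
```

```text
a t 54.02 jig [163.1, 22.2, 160.2] F [0.2, 0.8, -1.6] gap 23.2
b t 54.52 jig [163.2, 22.3, 125.5] F [0.3, -0.4, -1.3] gap 23.2
0.115 t 54.87 jig [163.9, 22.0, 114.8] F [-0.3, 0.6, -0.8] gap 23.2
0.111 t 55.12 jig [163.9, 22.0, 110.8] F [-0.8, 0.2, -1.5] gap 23.4
0.1085 t 55.37 jig [163.8, 22.0, 108.4] F [0.5, 0.6, -1.2] gap 23.2
0.107 t 55.62 jig [163.7, 22.0, 107.0] F [0.5, 0.5, -0.8] gap 23.1
0.106 t 55.87 jig [163.6, 22.1, 106.8] F [2.6, -1.4, 6.6] gap 23.0
[ 0.39686319 -0.22505718  0.1068174 ]
```

```bash
cat > d10.py <<'E'
from fit import *
q=down(np.radians(17)); x,y=.3968,-.2250
move_gripper(.05,40); st('open')
movel((x,y,.20),q,speed=.2)
move_ptp((.43,-.235,.27),down(np.radians(0))); st('up')
im,p=snap('wrist','w16.png',s=1.4); im,p=snap('top','t2.png',(220,140,400,300),s=4)
im,p=snap('scene','s2.png',(220,190,400,330),s=4)
print(facefit(read_camera('wrist'),camera_params('wrist'),'red',.051))
E
python3 d10.py
```

```text
open t 56.24 jig [163.7, 22.0, 105.9] F [-0.2, -0.8, 0.0] gap 50.0
up t 57.27 jig [129.2, 25.7, 269.2] F [0.5, -0.2, -0.5] gap 49.9
[(542.2093505859375, -243.22445678710938, 58.812095642089844, 45.05861282348633, 169.5580825805664, [261, 44, 53, 69, 1983]), (433.3705139160156, -72.30213928222656, 39.073055267333984, 22.505714416503906, 21.312744140625, [122, 166, 29, 34, 288])]
```

View pics/w16.png

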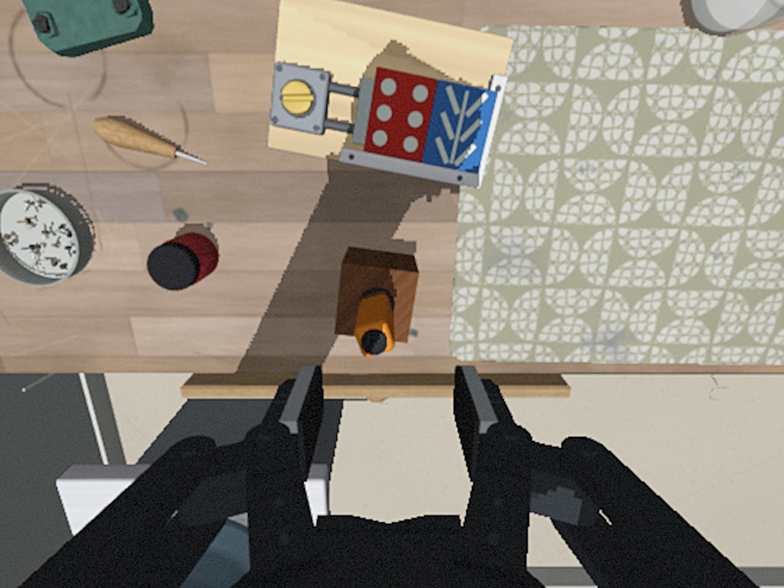

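View pics/s2.png

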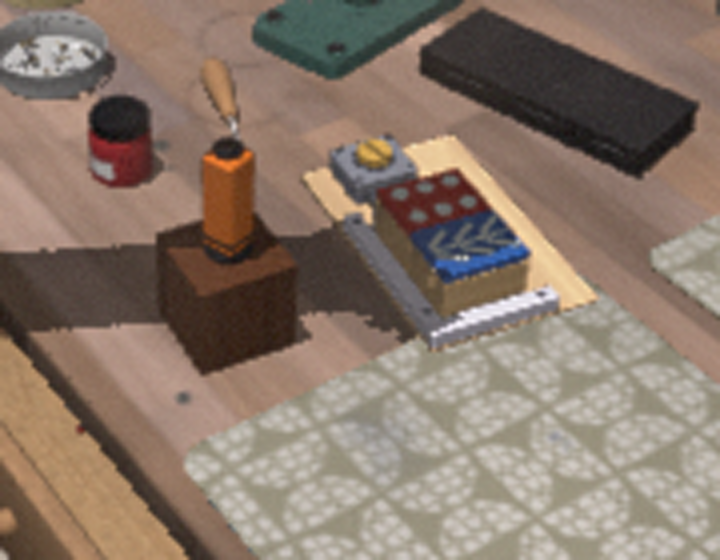

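View pics/t2.png

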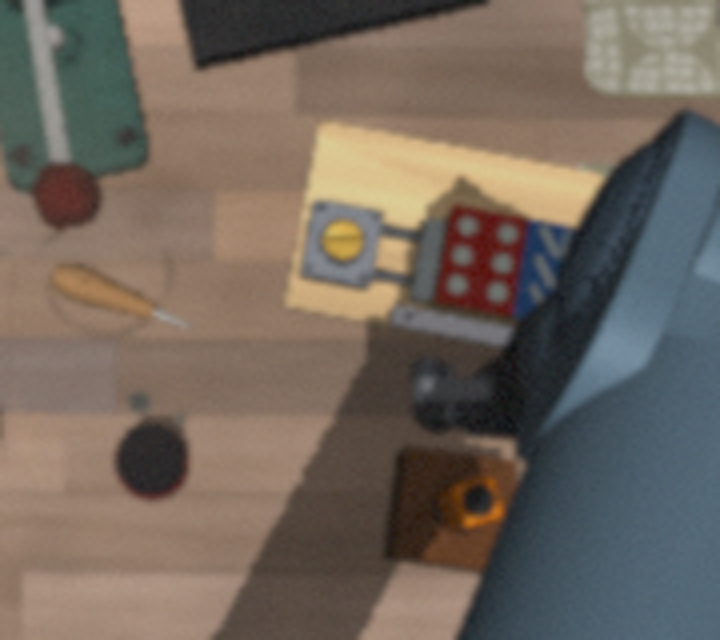

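```bash
python3 - <<'E'
from fit import *
im=read_camera('wrist');p=camera_params('wrist')
np.savez('w17.npz',im=im,K=p['K'],camera_from_world=p['camera_from_world'])
for n,b,f in [('w17a',(190,40,250,105),9),('w17b',(240,40,370,140),6)]:
    o=cv2.cvtColor(cv2.resize(im[b[1]:b[3],b[0]:b[2]],None,fx=f,fy=f,interpolation=cv2.INTER_CUBIC),cv2.COLOR_RGB2BGR); cv2.imwrite('pics/'+n+'.png',o)
E
```

```text
(no output)
```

View pics/w17a.png

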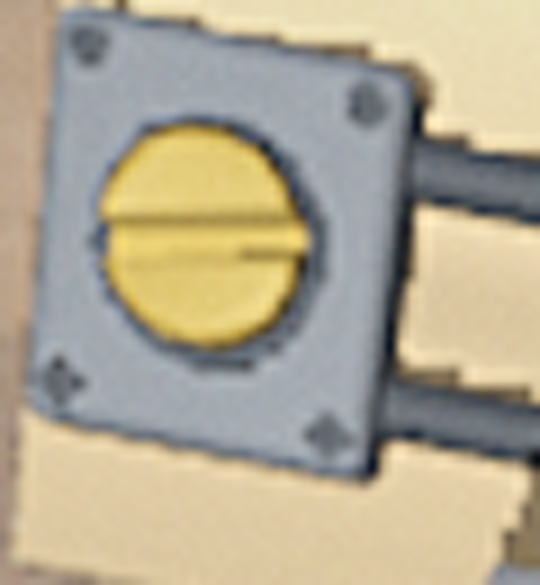

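View pics/w17b.png

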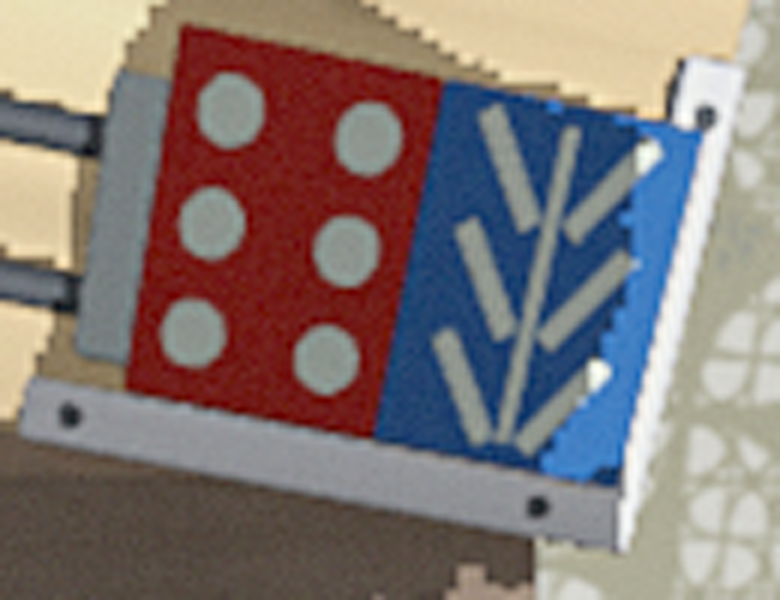

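```bash
python3 - <<'E'
from fit import *
st('end'); sign_off()
E
```

```text
end t 57.52 jig [131.0, 25.5, 268.0] F [0.2, -0.5, -0.6] gap 49.7
the job is handed in; nothing more can be done
```

I finished the job and handed it in at 57.5 s, under the 72 s limit. `sign_off` gives no verdict, so the results below are my own checks.

**What I did**
- **Blue block:** I laid it face up on the bed and pushed it home against both fences, until the force showed contact at each.
- **Red block:** I pushed it tight against the blue block and the back fence.
- **Lock screw:** I took the driver from its stand and seated the blade on the slot's floor. I turned it clockwise without going back, using short joined moves. About 101° of driver turn brought it to the stop, with the torque rising from about 0.15 to 0.5 N m. Tool height held at about 128 mm, so the blade stayed in the slot.
- **Driver:** I put it back in the stand, where it came down on its collar at the same height as when I took it out (tool at 106.8 mm).

**Last checks**
- **Blocks and jaw:** the final wrist picture shows no visible gap between the blocks and the fences, and the jaw against the red block.
- **Screw:** the slot stands at about 80–83°, against the stop at 80°.
- **Driver and other things:** the driver stands upright, and nothing else on the table looks moved.

**What didn't go smoothly or didn't agree**
- **Blue block:** my first push towards the back fence was too high and may have tipped the block a little. I pushed it again lower down.
- **Red block:** one wrist view put it about 3 mm off, which I put down to calibration. The last view agreed with home to within 1 mm.
- **During the turn:** the tool drifted 3–4 mm sideways because the blade tip was slightly off the grip axis. Side force stayed under 9 N.
- **Driver approach:** one straight-line move to the driver was refused because of joint limits. I took another arm posture and carried on.

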